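# Finish the log-cabin gift tower and slide it under the ribbon frame

### The arm

A 6-joint arm with a two-finger parallel gripper is mounted at the origin on the work surface; the furniture and walls round the work are solid. World frame = base frame: x ahead of the robot, y to its left, z up, the work surface at z = 0. Lengths are in m, angles in degrees, forces in N, time in s.
With the tool pointing down it reaches from about 0.375 to 0.9 m from the base axis. Payload 3.1 kg.
Tool frame: the origin (TCP) lies on the centre line of the jaws, within the pads' length; the fingertips stand 25 mm ahead of it and the grasp point (between the pads) lies 6 mm ahead of it; y points along the fingers, x is the direction in which the jaws open and shut, and the axes are right-handed (so a half turn about y gives the same grasp; the last joint's range is limited). The gripper opens to 87 mm and grips with 3 to 60 N. Pads are 19 mm wide; open, the fingers measure 117 mm over their backs; the gripper's body (75 mm by 190 mm) begins 51 mm behind the grasp point.
Start: joints at [64.601, 30.224, 82.088, -0, 67.689, -10.227], TCP at [0.164, 0.603, 0.248] pointing down, gripper open.
Joint ranges: [-176.69, 176.69], [-43.24, 126.21], [12.49, 139.97], [-82, 262], [0, 151.66], [-163.58, 163.58]. Speed limits (degrees/s): [159.86, 159.86, 180, 180, 180, 180].

### API

Orientations are given as a 3x3 rotation matrix whose columns are the frame's x, y, z axes.
In Python, from rig import * gives the robot as it stands.
- The arm moves only by the tool play_rows, never from a script. Its argument "commands" is a list of rows, each a list of 2 entries, a list of its own where there are three numbers: the shift along the world's x, y, z in m, then the turn, a rotation vector about the world's x, y, z in rad. A call has 1 to 10 rows; each row is the pose to reach, as a shift and turn from the pose commanded when the call began; what a row does not reach only later rows make up. A row lasts 1/8 s, in which the tool goes at most 62.5 mm and 10.7 degrees, less where a joint would pass 70% of its speed; a pose out of reach is approached as far as the arm can. A call with a gripper value outside its range is refused whole. "gripper" is the finger opening in m, from 0 to 0.087, set as the call begins (left out, the last holds). The fingers move at their own pace and stop on an object; the grip force is fixed at half the most. Time passes only in rows, so rows that repeat a pose let the fingers close. It gives the time, the measured TCP pose, the force and the opening at its end, in the units of the state.
- read_state(): the state, without advancing time (a new reading comes with each control period).
- capture(name): name is "scene" or "side" or "wrist"; returns a dict with "frame" (400x640x3 uint8, red, green, blue), "depth" (400x640 float32, m along the optical axis (not along the pixel's ray), 0 where there is no reading), "mtx" (3x3 intrinsics, pixels), "cam_to_world" (4x4, takes a point from camera to world coordinates); the wrist camera has in their place "hand_eye" (4x4, takes a point from camera to tool coordinates, whose origin is the TCP and whose axes are the tool frame's). Camera axes: x right, y down, z forward; pixel columns grow to the right and rows downward; lengths in m; the calibration is good to about 2 mm. A picture is of the moment at which its call begins: read the wrist's pose just before it.
- hand_in(): hands the job in, once; it reports no verdict.
The state is a dict: "time_s": time; "joint_positions": joint angles; "qvel": joint speeds; "tau": joint torques, N m; "position": TCP position; "tcp_rot": TCP orientation; "force": force on the tool from outside, world axes, zero at the start; "moment": the same for the moment, N m; "opening": opening from 0.0 (shut) to 1.0 (fully open).
Only numpy, scipy, OpenCV 4.12 (cv2) and the standard library are available. Lean on these libraries where they do the work, as an engineer would, in place of code of your own. Each camera call takes 0.05 s, during which the arm holds its last target. There are 200 camera calls.

### The job

Finish the half-built gift tower on the sliding carrier: its first layer of two chocolate bars and one bar of the second layer, crosswise, already lie there. Add the three other full-length bars, one to complete the second layer and two as a third layer crosswise to the second, so that the tower stands square with flush sides. Then slide the carrier along its rail until it clicks home at the next station, under the ribbon frame, with the tower still square. Leave the half-length bar, the loose ribbon roll and the sweets jar where they are.

Things in the scene. Friction and masses are not known exactly. Their poses are not given: they have to be found in the camera images.
- carrier_deck (a point): centre of the carrier's white deck plate, 146 x 156 mm, on its top face 65 mm above the table. x points across the rail away from the robot, y along the rail towards the knob, z up. First layer: bars along y at x = -52 and +52 mm in pockets with lips 5 mm high. Second: along x at y = -52 and +52 mm; third: along y at x = -52 and +52 mm; so the tower is a flush 130 mm square, 60 mm high
- ribbon_frame (a point): ribbon frame: on the table's level below the middle of a steel hoop of 10 mm rod across the rail, 166 mm wide inside and 145 mm high above the table, with a ribbon spool of 80 mm diameter lying on top up to 190 mm, set 22 mm to its far side; the carrier starts 160 mm from it along the rail and ends under it
- carrier_knob (a point): on the axis of the carrier's upright knob, 90 mm above the table: a steel post of 14 mm diameter, free from 61 to 90 mm high, under a black ball of 24 mm diameter centred 100 mm above the table; 108 mm from the deck's centre along the deck's +y
- carrier (a joint): travel of the carrier along its rail (m): 0 at the loading station, where it starts, 0.160 clicked home at the ribbon station, just before the end stop; it moves along the deck's -y. A sprung ball holds it at either station; about 6 N start it
- bar_1: full-length chocolate bar in a kraft paper sleeve with a pale band round the middle and foil showing at both ends, a plain block 26 x 130 x 20 mm (x, y, z; y along its length, z through its thickness), 75 g; origin at its centre. Lies in the carrier's near pocket from the start (first layer) and stays there
- bar_2: full-length chocolate bar in a kraft paper sleeve with a pale band round the middle and foil showing at both ends, a plain block 26 x 130 x 20 mm (x, y, z; y along its length, z through its thickness), 75 g; origin at its centre. Lies in the carrier's far pocket from the start (first layer) and stays there
- bar_3: full-length chocolate bar in a kraft paper sleeve with a pale band round the middle and foil showing at both ends, a plain block 26 x 130 x 20 mm (x, y, z; y along its length, z through its thickness), 75 g; origin at its centre. Lies on the tower from the start: second layer, along the deck's x, on the side away from the knob; it stays there
- bar_4: full-length chocolate bar in a kraft paper sleeve with a pale band round the middle and foil showing at both ends, a plain block 26 x 130 x 20 mm (x, y, z; y along its length, z through its thickness), 75 g; origin at its centre. Lies on the lower row of the sloping rack
- bar_5: full-length chocolate bar in a kraft paper sleeve with a pale band round the middle and foil showing at both ends, a plain block 26 x 130 x 20 mm (x, y, z; y along its length, z through its thickness), 75 g; origin at its centre. Lies on the upper row of the sloping rack
- bar_6: full-length chocolate bar in a kraft paper sleeve with a pale band round the middle and foil showing at both ends, a plain block 26 x 130 x 20 mm (x, y, z; y along its length, z through its thickness), 75 g; origin at its centre. Lies flat on the table
- half_bar: half-length bar, wrapped the same way but 80 mm long (26 x 80 x 20 mm); origin at its centre; lies flat on the table to one side of the loose full-length one; not for this tower
- rack: plywood rack; origin on the table under its middle. Its board, 116 mm along the slope, 156 mm wide, rises along the rack's x (away from the robot) at 32 degrees; surface 85 mm high over the origin. On two rows, 27 mm below and above the board's middle along the slope, bars lie flat along the rack's y, against two pegs (8 mm thick, 11 mm high, 42 mm either side of middle) downhill
- ribbon_roll: loose small flat ribbon roll, 70 mm in diameter, 16 mm high, lying on the table; origin at the centre of its underside
- jar: clear jar of sweets with a grey lid, 92 mm in diameter, 171 mm high; origin at the centre of its underside

How it is judged:
By the outcome, as a careful person would: the job done as asked, in the order asked, and still so for the second after the job is handed in, with the robot touching nothing.
It also fails if it takes over 67 s, if anything falls off the work surface, if the arm or the gripper's body presses on something with over 40 N, if the wrist force passes 120 N, or if a joint passes its speed limit or range.

## Working session

There is one attempt and no reset: what is moved stays moved. The work goes in short steps, Python scripts to look and compute and a tool call to move; the robot and the scene stay as the last step left them, time stands still between calls to the robot, and variables do not carry over. Pictures are saved under pics/ and viewed, about 8 in all and at most 12, crops included, and the job is handed in when it is done.

Besides the shell and the picture viewer there is one more tool, called after "Emit:" as name(argument=value, ...), one argument or row to a line, values as JSON. play_rows: Moves the arm, as the interface text tells. Its arguments: {"type":"object","properties":{"commands":{"type":"array"},"gripper":{"type":"number"}},"required":["commands"]}

```bash
ls; mkdir -p pics
cat > h.py <<'E'
from rig import *
import numpy as np, cv2
def save(n,f):
    cv2.imwrite('pics/'+n,f[:,:,::-1])
def world(c):
    K=c['mtx'];d=c['depth'];v,u=np.indices(d.shape)
    T=c.get('cam_to_world')
    if T is None:
        s=read_state();W=np.eye(4);W[:3,:3]=s['tcp_rot'];W[:3,3]=s['position'];T=W@c['hand_eye']
    P=np.stack([(u-K[0,2])/K[0,0]*d,(v-K[1,2])/K[1,1]*d,d],-1)
    P=P@np.array(T)[:3,:3].T+np.array(T)[:3,3]
    P[d==0]=np.nan
    return P
E
python3 - <<'E'
from h import *
import pickle
s=read_state();print(s)
D={}
for n in('scene','side'):
    c=capture(n);D[n]=c;save(n+'0.png',c['frame']);print(n,c['cam_to_world'][:3,3],c['cam_to_world'][:3,2],c['mtx'][0,0])
pickle.dump(D,open('d0.pkl','wb'))
E
```

```text
pics
{'time_s': 0.0, 'joint_positions': array([ 6.46007908e+01,  3.02772152e+01,  8.21557138e+01, -1.70770076e-03,
        6.76886643e+01, -1.02265289e+01]), 'qvel': array([-0.07127829, -0.01784178, -0.00099722, -0.03881008, -0.02042601,
        0.0569179 ]), 'tau': array([-2.76491824e-05, -4.40038741e+01, -1.76595175e+01,  6.33200677e-02,
        5.82181779e-02, -1.58486851e-04]), 'position': array([0.163259  , 0.60260478, 0.24659408]), 'tcp_rot': array([[ 2.61717135e-01, -8.85351296e-04, -9.65144216e-01],
       [ 9.65142352e-01, -1.92889772e-03,  2.61718399e-01],
       [-2.09337720e-03, -9.99997748e-01,  3.49664445e-04]]), 'force': array([ 0.61389174, -0.86947653,  0.80017672]), 'moment': array([ 0.02677766,  0.03871336, -0.03679687]), 'opening': 1.000659752336513}
scene [-0.45306265  0.37315784  1.04357263] [ 0.66288563 -0.29223857 -0.68933248] 381.7192993159675
side [0.16844302 0.80961316 0.82289412] [ 0.25031979 -0.73269259 -0.63285193] 362.84349473755736
```

View pics/scene0.png

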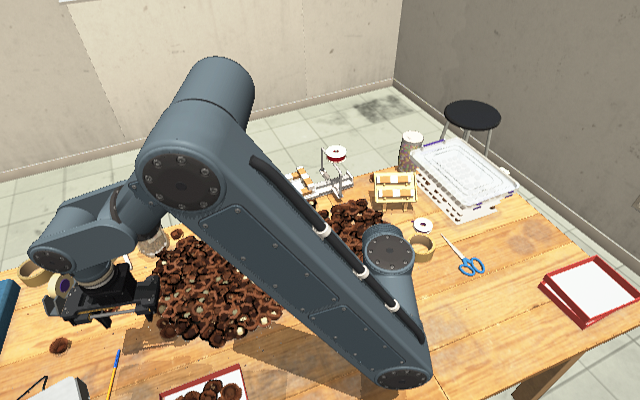

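View pics/side0.png

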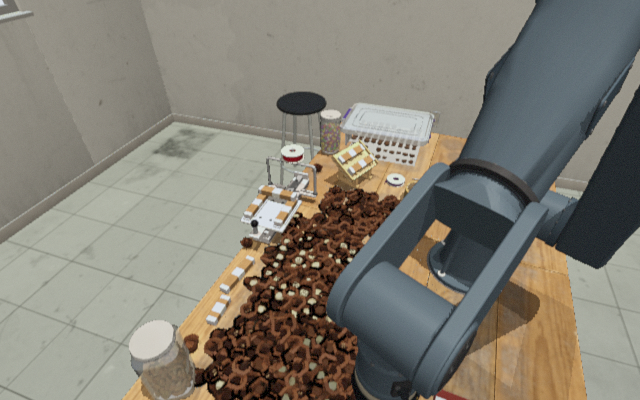

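Run:
```python
from h import *
import pickle
D=pickle.load(open('d0.pkl','rb'));c=D['side'];P=world(c)
save('crop1.png',cv2.resize(c['frame'][130:330,190:390],None,fx=3,fy=3,interpolation=cv2.INTER_CUBIC))
for n,(u,v) in dict(half=(218,308),bar6=(237,272),knob=(255,224),deck=(268,215),rack=(353,160),rackU=(357,149),rackL=(350,166),spool=(292,150),roll=(396,180),jar=(155,335),choc=(300,250),choc2=(350,205),choc3=(260,330),choc4=(330,290),box=(390,115)).items(): print(n,P[v,u].round(3))
```

```text
half [0.6   0.374 0.021]
bar6 [0.611 0.255 0.022]
knob [0.604 0.136 0.105]
deck [0.607 0.048 0.066]
rack [ 0.427 -0.312  0.088]
rackU [ 0.423 -0.347  0.117]
rackL [ 0.425 -0.26   0.095]
spool [ 0.604 -0.159  0.185]
roll [ 0.262 -0.337  0.017]
jar [0.597 0.553 0.18 ]
choc [0.475 0.115 0.018]
choc2 [ 0.385 -0.127  0.027]
choc3 [0.465 0.403 0.033]
choc4 [0.344 0.228 0.019]
box [ 0.348 -0.595  0.151]
```

View pics/crop1.png

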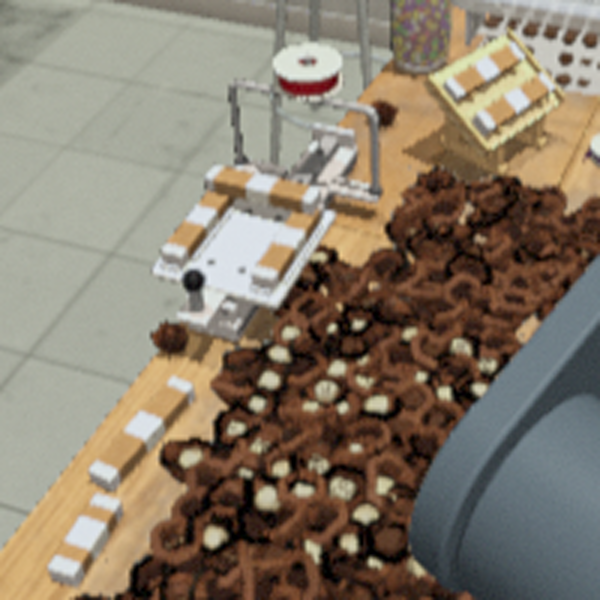

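Emit:
play_rows(
  commands=[
    [[0.1,-0.1,0.1],[0,0,-0.18]],
    [[0.14,-0.16,0.14],[0,0,-0.36]],
    [[0.18,-0.21,0.15],[0,0,-0.54]],
    [[0.22,-0.26,0.15],[0,0,-0.72]],
    [[0.26,-0.31,0.15],[0,0,-0.9]],
    [[0.3,-0.36,0.15],[0,0,-1.08]],
    [[0.34,-0.4,0.15],[0,0,-1.2]],
    [[0.38,-0.44,0.15],[0,0,-1.306]],
    [[0.4,-0.46,0.15],[0,0,-1.306]],
    [[0.4,-0.46,0.15],[0,0,-1.306]],
  ],
  gripper=0.044,
)

```text
time_s: 1.35
position: [0.553, 0.1539, 0.3965]
tcp_rot: [[1.0, -0.001, 0.0], [-0.0, 0.0, 1.0], [-0.001, -1.0, 0.0]]
force: [0.7, 0.8, 0.3]
opening: 0.503
```

Emit:
play_rows(
  commands=[
    [[0,0,0],[0,0,0]],
    [[0,0,0],[0,0,0]],
  ],
)

```text
time_s: 1.6
position: [0.5515, 0.1556, 0.396]
tcp_rot: [[1.0, -0.002, 0.001], [-0.001, 0.0, 1.0], [-0.002, -1.0, 0.0]]
force: [-0.1, 0.6, 0.3]
opening: 0.504
```

Run:
```python
from h import *
import pickle
s=read_state();print(s['time_s'],s['position'],s['tcp_rot'].round(3),s['joint_positions'].round(1),s['force'],s['opening'])
c=capture('wrist');print(c['hand_eye'].round(4),c['mtx'][0])
save('w1.png',c['frame']);c['s']=s;c['P']=world(c);pickle.dump(c,open('w1.pkl','wb'))
```

```text
1.6 [0.55149574 0.15555847 0.39597773] [[ 1.    -0.002  0.001]
 [-0.001  0.     1.   ]
 [-0.002 -1.     0.   ]] [ 4.6 18.4 77.8  0.  83.9  4.6] [-0.13749798  0.61674258  0.31693794] 0.5035348749841161
[[ 1.000e+00  0.000e+00 -8.000e-04  1.000e-04]
 [ 8.000e-04 -2.929e-01  9.561e-01 -1.365e-01]
 [-2.000e-04 -9.561e-01 -2.929e-01  7.960e-02]
 [ 0.000e+00  0.000e+00  0.000e+00  1.000e+00]] [279.39190426   0.         318.00717789]
```

View pics/w1.png

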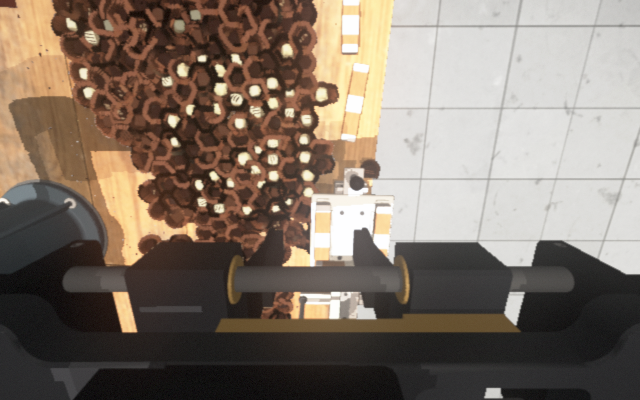

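```bash
cat >> h.py <<'E'
def rect(P,zlo,zhi,box,name=''):
    m=(P[...,2]>zlo)&(P[...,2]<zhi)&(P[...,0]>box[0])&(P[...,0]<box[1])&(P[...,1]>box[2])&(P[...,1]<box[3])
    q=P[m]
    if len(q)<10: print(name,'few',len(q)); return
    r=cv2.minAreaRect((q[:,:2]*1000).astype(np.float32))
    v=np.linalg.svd(q[:,:2]-q[:,:2].mean(0),full_matrices=False)[2][0]
    print(name,'n',len(q),'ctr',np.round(r[0],1),'size',np.round(r[1],1),'ang',round(r[2],2),'mean',q.mean(0).round(4),'pca',np.degrees(np.arctan2(v[1],v[0])).round(2))
E
python3 - <<'E'
from h import *
import pickle
c=pickle.load(open('w1.pkl','rb'));P=c['P']
rect(P,.014,.028,(.56,.66,.16,.335),'bar6')
rect(P,.014,.028,(.56,.66,.335,.45),'half')
rect(P,.06,.07,(.52,.7,-.06,.12),'deck')
rect(P,.08,.09,(.52,.6,-.06,.12),'near')
rect(P,.08,.09,(.61,.7,-.06,.12),'far')
rect(P,.095,.115,(.52,.7,.11,.17),'knob')
rect(P,.095,.115,(.52,.7,-.1,.1),'bar3')
for u,v in((361,65),(347,140),(355,100),(356,184),(351,52)): print(P[v,u].round(4))
E
```

```text
bar6 n 1582 ctr [591.1 247.2] size [179.2  71.9] ang 81.72 mean [0.605  0.2506 0.0193] pca -100.69
half n 808 ctr [602.9 369.7] size [69.3 26.9] ang 89.66 mean [0.6028 0.3706 0.0197] pca -89.59
deck n 2931 ctr [610.7  37.6] size [164.5 146.5] ang 89.6 mean [0.6026 0.0494 0.0648] pca -120.95
near n 887 ctr [560.9  29.7] size [ 54.7 112.7] ang 11.12 mean [0.5587 0.0316 0.0849] pca -89.75
far n 684 ctr [644.8  30.7] size [105.3  62.5] ang 87.44 mean [0.6624 0.0426 0.0846] pca -88.71
knob n 179 ctr [612.3 126.9] size [22.2 23.1] ang 52.21 mean [0.6114 0.1281 0.1072] pca 1.85
bar3 n 108 ctr [580.2 -19.9] size [ 2.4 66.6] ang 89.24 mean [ 0.5789 -0.0201  0.0996] pca -0.71
[0.6223 0.31   0.0193]
[0.6028 0.1857 0.0173]
[0.6143 0.2543 0.0202]
[0.6095 0.1274 0.1111]
[0.605  0.33   0.0172]
```

Emit:
play_rows(
  commands=[
    [[0.055,0.045,-0.06],[0,0,0]],
    [[0.055,0.045,-0.12],[0,0,0]],
    [[0.055,0.045,-0.18],[0,0,0]],
    [[0.055,0.045,-0.225],[0,0,0]],
    [[0.055,0.045,-0.225],[0,0,0]],
    [[0.055,0.045,-0.225],[0,0,0]],
    [[0.055,0.045,-0.225],[0,0,0]],
  ],
)

```text
time_s: 2.52
position: [0.6091, 0.2013, 0.1757]
tcp_rot: [[1.0, 0.007, -0.001], [0.001, 0.001, 1.0], [0.007, -1.0, 0.001]]
force: [-0.5, -0.4, -0.7]
opening: 0.505
```

Run:
```python
from h import *
import pickle
s=read_state();print(s['time_s'],s['position'],s['tcp_rot'].round(4),s['force'])
c=capture('wrist')
save('w2.png',c['frame']);c['s']=s;P=c['P']=world(c);pickle.dump(c,open('w2.pkl','wb'))
rect(P,.012,.028,(.585,.66,.16,.33),'bar6')
rect(P,.095,.115,(.55,.67,.10,.17),'knob')
rect(P,.061,.068,(.5,.7,-.06,.11),'deck')
rect(P,.08,.09,(.52,.59,-.06,.10),'near')
rect(P,.08,.09,(.62,.7,-.06,.10),'far')
```

```text
2.525 [0.60909621 0.20133911 0.1756982 ] [[ 1.0e+00  7.1e-03 -6.0e-04]
 [ 6.0e-04  1.1e-03  1.0e+00]
 [ 7.1e-03 -1.0e+00  1.1e-03]] [-0.54875104 -0.39276562 -0.6658296 ]
bar6 n 3311 ctr [606.8 256.7] size [146.5  46.7] ang 83.49 mean [0.6141 0.2533 0.0192] pca -97.36
knob n 358 ctr [611.9 125.3] size [16.4 23. ] ang 84.96 mean [0.612  0.127  0.1083] pca 0.87
deck n 1670 ctr [610.5  82.4] size [ 29.  115.4] ang 88.68 mean [0.61   0.0826 0.0641] pca -1.73
near n 18 ctr [561.6  83.8] size [ 1.4 17.8] ang 88.57 mean [0.5614 0.0836 0.0808] pca -2.29
far few 0
```

View pics/w2.png

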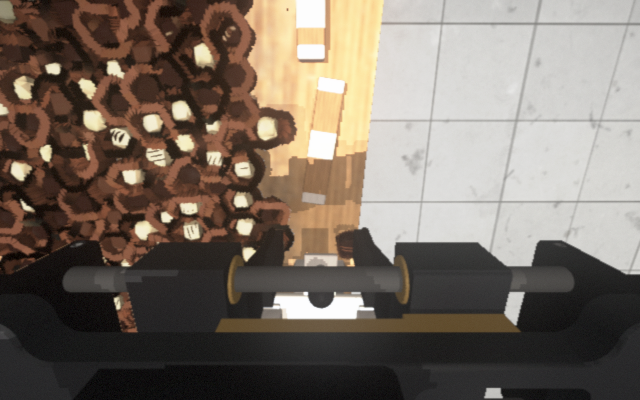

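```bash
cat >> h.py <<'E'
def pix(c,s,uv,z):
    K=c['mtx'];W=np.eye(4);W[:3,:3]=s['tcp_rot'];W[:3,3]=s['position'];T=W@c['hand_eye'] if 'hand_eye' in c else c['cam_to_world']
    d=T[:3,:3]@np.array([(uv[0]-K[0,2])/K[0,0],(uv[1]-K[1,2])/K[1,1],1]);o=T[:3,3]
    return o+d*(z-o[2])/d[2]
E
python3 - <<'E'
from h import *
import pickle
c=pickle.load(open('w2.pkl','rb'));P=c['P'];s=c['s']
# bar points by height, keep only those within bar strip
m=(P[...,2]>.0155)&(P[...,2]<.026)&(abs(P[...,1]-.25)<.08)
q=P[m]; ctr=np.array([.6125,.249]); a=np.radians(81.5)
for i in range(4):
    d=np.array([np.cos(a),np.sin(a)]);n=np.array([-d[1],d[0]])
    r=q[:,:2]-ctr; k=(abs(r@n)<.016)&(abs(r@d)<.075)
    rr=q[k,:2]; x,y=rr@d,rr@n
    # edges: percentile per slice
    xs=np.arange(x.min()+.008,x.max()-.008,.006); lo=[];hi=[]
    for t in xs:
        w=y[abs(x-t)<.003]; lo.append(w.min());hi.append(w.max())
    mid=(np.array(lo)+hi)/2; f=np.polyfit(xs,mid,1); a+=np.arctan(f[0])
    ctr=d*(x.min()+x.max())/2+n*np.median(mid)
    print(ctr.round(4),np.degrees(a).round(2),x.max()-x.min(),np.median(np.array(hi)-lo))
for uv in((320,79),(346,82),(301,203),(325,206)): print(pix(c,s,uv,.02).round(4))
d=np.array([np.cos(a),np.sin(a)]);n=np.array([-d[1],d[0]])
r=P[...,:2]-ctr
for t in np.arange(-.06,.061,.01):
    k=(abs(r@d-t)<.005)&(P[...,2]>.006)&(abs(r@n)<.06)&(abs(r@n)>.015)
    L=(r@n)[k]; print(t.round(2),'left min',L[L>0].min().round(3) if (L>0).any() else None,P[...,2][k][L>0].max().round(3) if (L>0).any() else None,'right',L[L<0].max().round(3) if (L<0).any() else None)
E
```

```text
[0.614  0.2477] 81.37 0.1296997337813799 0.02642180430885266
[0.614  0.2477] 81.37 0.12972766778701622 0.02642363093856004
[0.614  0.2477] 81.37 0.12972800084258063 0.026423652180779467
[0.614  0.2477] 81.37 0.12972800485845398 0.0264236524368322
[0.612  0.3109 0.02  ]
[0.6373 0.3082 0.02  ]
[0.5914 0.1844 0.02  ]
[0.6178 0.1808 0.02  ]
-0.06 left min 0.018 0.212 right None
-0.05 left min 0.019 0.226 right -0.024
-0.04 left min 0.02 0.264 right -0.022
-0.03 left min 0.015 0.27 right -0.017
-0.02 left min 0.015 0.272 right -0.015
-0.01 left min 0.03 0.244 right -0.015
0.0 left min 0.03 0.02 right -0.028
0.01 left min 0.028 0.021 right None
0.02 left min 0.03 0.019 right None
0.03 left min 0.036 0.018 right None
0.04 left min None None right None
0.05 left min None None right None
0.06 left min None None right None
```

Emit:
play_rows(
  commands=[
    [[0,-0.04,0.045],[0,0,0]],
    [[0,-0.1,0.045],[0,0,0]],
    [[0,-0.16,0.045],[0,0,0]],
    [[0,-0.21,0.045],[0,0,0]],
    [[0,-0.25,0.045],[0,0,0]],
    [[0,-0.26,0.045],[0,0,0]],
    [[0,-0.26,0.045],[0,0,0]],
    [[0,-0.26,0.045],[0,0,0]],
    [[0,-0.26,0.045],[0,0,0]],
    [[0,-0.26,0.045],[0,0,0]],
  ],
  gripper=0.036,
)

```text
time_s: 3.82
position: [0.6071, -0.0583, 0.2167]
tcp_rot: [[1.0, -0.0, -0.002], [0.002, 0.0, 1.0], [-0.0, -1.0, 0.0]]
force: [-0.3, -0.3, 0.6]
opening: 0.414
```

Run:
```python
from h import *
import pickle
s=read_state();print(s['time_s'],s['position'],s['tcp_rot'].round(4),s['qvel'].round(2))
c=capture('wrist')
save('w3.png',c['frame']);c['s']=s;P=c['P']=world(c);pickle.dump(c,open('w3.pkl','wb'))
rect(P,.095,.115,(.55,.67,.10,.17),'knob')
rect(P,.061,.068,(.5,.7,-.06,.11),'deck')
rect(P,.08,.09,(.52,.59,-.06,.10),'near')
rect(P,.08,.09,(.62,.7,-.06,.10),'far')
rect(P,.10,.11,(.5,.7,-.06,.10),'bar3')
```

```text
3.825 [ 0.60709154 -0.05832179  0.2167088 ] [[ 1.0e+00 -2.0e-04 -1.6e-03]
 [ 1.6e-03  1.0e-04  1.0e+00]
 [-2.0e-04 -1.0e+00  1.0e-04]] [-0.39  0.17  0.11 -0.12  0.03 -0.08]
knob few 0
deck n 10870 ctr [610.   24.6] size [170.1 145.8] ang 88.64 mean [0.6101 0.0428 0.0643] pca -92.46
near n 3594 ctr [565.6  31.1] size [ 46.2 106. ] ang 1.33 mean [0.5588 0.0333 0.0845] pca -91.2
far n 3582 ctr [649.5  29.4] size [105.2  53.7] ang 87.45 mean [0.6615 0.0309 0.0844] pca -91.92
bar3 n 4066 ctr [610.7 -35. ] size [ 27.1 129.9] ang 88.65 mean [ 0.6105 -0.0343  0.1044] pca -1.34
```

View pics/w3.png

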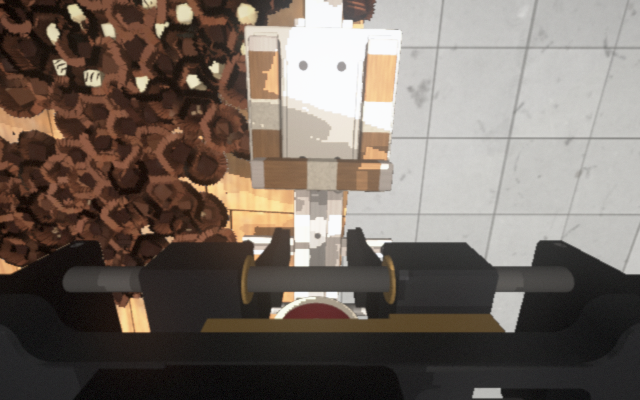

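```bash
cat >> h.py <<'E'
def fitbar(P,ctr,deg,zt,L=.13,W=.026,pad=.012,tol=.006,it=4):
    q=P[(abs(P[...,2]-zt)<tol)];a=np.radians(deg);ctr=np.array(ctr,float)
    for i in range(it):
        d=np.array([np.cos(a),np.sin(a)]);n=np.array([-d[1],d[0]])
        r=q[:,:2]-ctr;k=(abs(r@n)<W/2+.004)&(abs(r@d)<L/2+pad)
        x,y=q[k,:2]@d,q[k,:2]@n
        xs=np.arange(x.min()+.006,x.max()-.006,.005);lo=[];hi=[];t=[]
        for u in xs:
            w=y[abs(x-u)<.0025]
            if len(w)>3: lo.append(w.min());hi.append(w.max());t.append(u)
        lo=np.array(lo);hi=np.array(hi);mid=(lo+hi)/2
        a+=np.arctan(np.polyfit(t,mid,1)[0])
        ctr=d*(x.min()+x.max())/2+n*np.median(mid)
    print('bar',ctr.round(4),np.degrees(a).round(2),'L',round(x.max()-x.min(),4),'W',np.median(hi-lo).round(4),'z',np.median(q[k,2]).round(4))
    return ctr,np.degrees(a),x.min(),x.max()
E
python3 - <<'E'
from h import *
import pickle
c=pickle.load(open('w3.pkl','rb'));P=c['P'];s=c['s']
fitbar(P,(.6107,-.035),-1.35,.1045)
th=np.radians(-1.35);R=np.array([[np.cos(th),-np.sin(th)],[np.sin(th),np.cos(th)]])
C=np.array([.611,.017]);q=(P[...,:2]-C)@R;z=P[...,2]
for nm,sg in(('near',-1),('far',1)):
    k=(abs(z-.0845)<.004)&(abs(q[...,0]-sg*.052)<.02)&(q[...,1]<.075)&(q[...,1]>-.03)
    w=q[k]; E=[(u[:,0].min(),u[:,0].max()) for t in np.arange(-.02,.06,.005) for u in[w[abs(w[:,1]-t)<.0025]] if len(u)>3]
    print(nm,np.median(E,0).round(4),'ymax',w[:,1].max().round(4), 'slope',np.polyfit(np.arange(len(E))*.005,np.mean(E,1),1)[0].round(4))
k=(abs(z-.0645)<.004)&(abs(q[...,0])<.09)&(abs(q[...,1])<.1);w=q[k]
print('deck x',np.median([(u[:,0].min(),u[:,0].max()) for t in np.arange(-.02,.07,.005) for u in[w[abs(w[:,1]-t)<.0025]]],0).round(4),'ymax',[w[abs(w[:,0]-t)<.003][:,1].max().round(4) for t in(-.06,-.05,.05,.06)])
E
```

```text
bar [ 0.6107 -0.0348] -1.29 L 0.1299 W 0.0262 z 0.1045
near [-0.066  -0.0397] ymax 0.0653 slope -0.0002
far [0.0374 0.0639] ymax 0.0655 slope 0.0016
deck x [-0.0735  0.0715] ymax [np.float64(0.0771), np.float64(0.0777), np.float64(0.0776), np.float64(0.078)]
```

Emit:
play_rows(
  commands=[
    [[0.004,0.06,0],[0,0,-0.05]],
    [[0.004,0.12,0],[0,0,-0.1]],
    [[0.004,0.18,-0.02],[0,0,-0.152]],
    [[0.004,0.24,-0.04],[0,0,-0.152]],
    [[0.004,0.286,-0.08],[0,0,-0.152]],
    [[0.004,0.286,-0.127],[0,0,-0.152]],
    [[0.004,0.286,-0.127],[0,0,-0.152]],
    [[0.004,0.286,-0.127],[0,0,-0.152]],
    [[0.004,0.286,-0.127],[0,0,-0.152]],
  ],
)

```text
time_s: 5.0
position: [0.613, 0.2262, 0.0923]
tcp_rot: [[0.988, 0.005, 0.153], [-0.153, 0.001, 0.988], [0.004, -1.0, 0.002]]
force: [0.2, -1.0, 0.5]
opening: 0.413
```

Emit:
play_rows(
  commands=[
    [[0,0,0],[0,0,0]],
    [[0,0,0],[0,0,0]],
  ],
)

```text
time_s: 5.25
position: [0.6117, 0.2263, 0.0909]
tcp_rot: [[0.988, 0.002, 0.152], [-0.152, 0.0, 0.988], [0.002, -1.0, 0.001]]
force: [0.6, -0.4, -0.6]
opening: 0.414
```

Emit:
play_rows(
  commands=[
    [[-0.0005,0.0015,-0.03],[0,0,0]],
    [[-0.0005,0.0015,-0.05],[0,0,0]],
    [[-0.0005,0.0015,-0.062],[0,0,0]],
    [[-0.0005,0.0015,-0.062],[0,0,0]],
    [[-0.0005,0.0015,-0.062],[0,0,0]],
    [[-0.0005,0.0015,-0.062],[0,0,0]],
  ],
)

```text
time_s: 6.0
position: [0.6109, 0.2282, 0.0282]
tcp_rot: [[0.988, 0.001, 0.151], [-0.151, 0.0, 0.988], [0.001, -1.0, 0.0]]
force: [-0.2, -0.1, -0.4]
opening: 0.415
```

Emit:
play_rows(
  commands=[
    [[0,0,0],[0,0,0]],
    [[0,0,0],[0,0,0]],
    [[0,0,0],[0,0,0]],
    [[0,0,0],[0,0,0]],
  ],
  gripper=0.0,
)

```text
time_s: 6.5
position: [0.6107, 0.2281, 0.028]
tcp_rot: [[0.988, 0.0, 0.151], [-0.151, 0.0, 0.988], [0.0, -1.0, 0.0]]
force: [-0.9, 0.6, 1.6]
opening: 0.3
```

Run:
```python
from h import *
import pickle
s=read_state();print(s['time_s'],s['position'],s['tcp_rot'].round(4),s['force'],s['opening']*.087)
c=capture('wrist');P=c['P']=world(c)
fitbar(P,(.614,.2477),81.37,.02)
q=P[(abs(P[...,2]-.02)<.004)&(abs(P[...,0]-.62)<.03)&(P[...,1]>.25)&(P[...,1]<.33)];print(q[:,1].max())
```

```text
6.5 [0.61071455 0.22811937 0.02801534] [[ 9.885e-01  3.000e-04  1.514e-01]
 [-1.514e-01  1.000e-04  9.885e-01]
 [ 3.000e-04 -1.000e+00  1.000e-04]] [-0.86812129  0.56581186  1.64401126] 0.026069414981767628
bar [0.6142 0.2477] 81.32 L 0.1292 W 0.0262 z 0.0196
0.3299917476464722
```

Emit:
play_rows(
  commands=[
    [[0,0,0.03],[0,0,0]],
    [[0,0,0.08],[0,0,0]],
    [[0,0,0.13],[0,0,-0.1]],
    [[-0.003,-0.02,0.15],[0,0,-0.28]],
    [[-0.006,-0.05,0.15],[0,0,-0.46]],
    [[-0.009,-0.08,0.15],[0,0,-0.64]],
    [[-0.012,-0.11,0.15],[0,0,-0.82]],
    [[-0.015,-0.14,0.15],[0,0,-1.0]],
    [[-0.018,-0.158,0.15],[0,0,-1.18]],
    [[-0.019,-0.159,0.15],[0,0,-1.36]],
  ],
)

```text
time_s: 7.8
position: [0.5911, 0.0676, 0.1773]
tcp_rot: [[0.051, -0.001, 0.999], [-0.999, -0.0, 0.051], [0.0, -1.0, -0.001]]
force: [0.5, 0.7, -0.9]
opening: 0.296
```

Emit:
play_rows(
  commands=[
    [[0,0,0],[0,0,-0.082]],
    [[0,0,0],[0,0,-0.082]],
    [[0,0,0],[0,0,-0.082]],
    [[0,0,0],[0,0,-0.082]],
    [[0,0,0],[0,0,-0.082]],
  ],
)

```text
time_s: 8.43
position: [0.5916, 0.0692, 0.1777]
tcp_rot: [[-0.023, -0.0, 1.0], [-1.0, 0.0, -0.023], [-0.0, -1.0, -0.0]]
force: [-0.6, 0.2, -0.3]
opening: 0.299
```

Run:
```python
from h import *
s=read_state();print(s['time_s'],s['position'],s['tcp_rot'].round(4),s['force'],s['opening']*.087,s['joint_positions'].round(1))
```

```text
8.425 [0.59155987 0.06918861 0.17769239] [[-2.270e-02 -1.000e-04  9.997e-01]
 [-9.997e-01  0.000e+00 -2.270e-02]
 [-0.000e+00 -1.000e+00 -1.000e-04]] [-0.64216983  0.18609769 -0.31015304] 0.02600078407954302 [-4.1 32.9 90.2 -0.  56.9 87.2]
```

Emit:
play_rows(
  commands=[
    [[0.0005,0,-0.03],[0,0,0]],
    [[0.0005,0,-0.05],[0,0,0]],
    [[0.0005,0,-0.058],[0,0,0]],
    [[0.0005,0,-0.062],[0,0,0]],
    [[0.0005,0,-0.064],[0,0,0]],
    [[0.0005,0,-0.0645],[0,0,0]],
    [[0.0005,0,-0.0645],[0,0,0]],
    [[0.0005,0,-0.0645],[0,0,0]],
  ],
)

```text
time_s: 9.43
position: [0.5923, 0.0691, 0.1136]
tcp_rot: [[-0.023, 0.001, 1.0], [-1.0, -0.0, -0.023], [0.0, -1.0, 0.001]]
force: [0.2, 1.1, -0.6]
opening: 0.294
```

Emit:
play_rows(
  commands=[
    [[0,0,0],[0,0,0]],
    [[0,0,0],[0,0,0]],
    [[0,0,0],[0,0,0]],
  ],
  gripper=0.038,
)

```text
time_s: 9.8
position: [0.5922, 0.0691, 0.1133]
tcp_rot: [[-0.023, 0.0, 1.0], [-1.0, -0.0, -0.023], [0.0, -1.0, 0.0]]
force: [0.5, -0.4, -0.0]
opening: 0.424
```

Emit:
play_rows(
  commands=[
    [[0,0,0.02],[0,0,0]],
    [[-0.02,-0.03,0.07],[0,0,0]],
    [[-0.06,-0.07,0.11],[0,0,0]],
    [[-0.1,-0.07,0.12],[0,0,0]],
    [[-0.1,-0.07,0.12],[0,0,0]],
    [[-0.1,-0.07,0.12],[0,0,0]],
    [[-0.1,-0.07,0.12],[0,0,0]],
    [[-0.1,-0.07,0.12],[0,0,0]],
  ],
)

```text
time_s: 10.8
position: [0.4928, -0.0007, 0.2326]
tcp_rot: [[-0.023, -0.001, 1.0], [-1.0, 0.0, -0.023], [-0.0, -1.0, -0.001]]
force: [-0.1, -0.1, 0.2]
opening: 0.438
```

Run:
```python
from h import *
import pickle
s=read_state();print(s['time_s'],s['position'],s['tcp_rot'].round(4),s['qvel'].round(1))
c=capture('wrist');P=c['P']=world(c);c['s']=s;pickle.dump(c,open('w4.pkl','wb'));save('w4.png',c['frame'])
fitbar(P,(.6107,-.035),-1.3,.1045)
fitbar(P,(.6121,.069),-1.3,.1045)
```

```text
10.8 [ 0.49279946 -0.00070796  0.2326437 ] [[-2.250e-02 -5.000e-04  9.997e-01]
 [-9.997e-01  1.000e-04 -2.250e-02]
 [-1.000e-04 -1.000e+00 -5.000e-04]] [-0.  -0.2  0.4 -0.1  0.1 -0.1]
bar [ 0.6026 -0.0352] -1.15 L 0.1143 W 0.0262 z 0.1045
bar [0.6056 0.067 ] -1.27 L 0.1135 W 0.0265 z 0.1045
```

Emit:
play_rows(
  commands=[
    [[0.05,0.01,0.01],[0,0,0]],
    [[0.05,0.01,0.01],[0,0,0]],
    [[0.05,0.01,0.01],[0,0,0]],
    [[0.05,0.01,0.01],[0,0,0]],
    [[0.05,0.01,0.01],[0,0,0]],
  ],
)

```text
time_s: 11.48
position: [0.5413, 0.0091, 0.243]
tcp_rot: [[-0.023, -0.001, 1.0], [-1.0, 0.0, -0.023], [-0.0, -1.0, -0.001]]
force: [-0.1, -0.5, 0.8]
opening: 0.435
```

Run:
```python
from h import *
import pickle
s=read_state();print(s['time_s'],s['position'],s['tcp_rot'].round(4),s['qvel'].round(1))
c=capture('wrist');P=c['P']=world(c);c['s']=s;pickle.dump(c,open('w5.pkl','wb'));save('w5.png',c['frame'])
fitbar(P,(.6107,-.035),-1.3,.1045)
fitbar(P,(.6121,.069),-1.3,.1045)
th=np.radians(-1.3);R=np.array([[np.cos(th),-np.sin(th)],[np.sin(th),np.cos(th)]])
C=np.array([.6099,.017]);q=(P[...,:2]-C)@R;z=P[...,2]
for nm,sg in(('near',-1),('far',1)):
    k=(abs(z-.0845)<.004)&(abs(q[...,0]-sg*.052)<.02)&(abs(q[...,1])<.03)
    w=q[k]; E=[(u[:,0].min(),u[:,0].max()) for t in np.arange(-.025,.025,.005) for u in[w[abs(w[:,1]-t)<.0025]] if len(u)>3]
    print(nm,np.median(E,0).round(4))
k=(abs(z-.0645)<.004)&(abs(q[...,0])<.09)&(abs(q[...,1])<.1);w=q[k]
print('deck y ',[(w[abs(w[:,0]-t)<.003][:,1].min().round(4),w[abs(w[:,0]-t)<.003][:,1].max().round(4)) for t in(-.06,-.05,.05,.06)])
k=(abs(z-.0645)<.004)&(abs(q[...,0])<.09)&(abs(q[...,1])<.03);w=q[k];print('deck x',w[:,0].min(),w[:,0].max())
```

```text
11.475 [0.54127805 0.00907551 0.24303682] [[-2.340e-02 -1.000e-03  9.997e-01]
 [-9.997e-01  2.000e-04 -2.340e-02]
 [-1.000e-04 -1.000e+00 -1.000e-03]] [-0.1 -0.1 -0.3  0.1  0.  -0. ]
bar [ 0.6106 -0.0354] -1.24 L 0.1282 W 0.0263 z 0.1046
bar [0.6135 0.0667] -1.29 L 0.1294 W 0.0264 z 0.1046
near [-0.0651 -0.0386]
far [0.0387 0.0647]
deck y  [(np.float64(-0.0783), np.float64(0.0775)), (np.float64(-0.0774), np.float64(0.0768)), (np.float64(-0.0779), np.float64(0.0773)), (np.float64(-0.0783), np.float64(0.0775))]
deck x -0.0704754716502269 0.07204760073875698
```

View pics/w5.png

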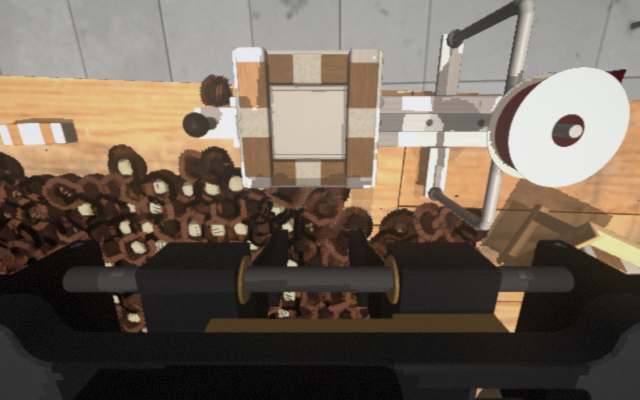

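Emit:
play_rows(
  commands=[
    [[0.04,0.03,-0.03],[0,0,0]],
    [[0.0705,0.0615,-0.06],[0,0,0]],
    [[0.0705,0.0615,-0.09],[0,0,0]],
    [[0.0705,0.0615,-0.09],[0,0,0]],
    [[0.0705,0.0615,-0.09],[0,0,0]],
    [[0.0705,0.0615,-0.09],[0,0,0]],
    [[0.0705,0.0615,-0.115],[0,0,0]],
    [[0.0705,0.0615,-0.129],[0,0,0]],
    [[0.0705,0.0615,-0.129],[0,0,0]],
    [[0.0705,0.0615,-0.129],[0,0,0]],
  ],
)

```text
time_s: 12.78
position: [0.6131, 0.0705, 0.115]
tcp_rot: [[-0.023, 0.001, 1.0], [-1.0, -0.0, -0.023], [0.0, -1.0, 0.001]]
force: [1.0, 0.5, 0.9]
opening: 0.434
```

Emit:
play_rows(
  commands=[
    [[0,0,0],[0,0,0]],
  ],
)

```text
time_s: 12.9
position: [0.6132, 0.0706, 0.1151]
tcp_rot: [[-0.023, 0.002, 1.0], [-1.0, -0.0, -0.023], [0.0, -1.0, 0.002]]
force: [-0.1, -1.1, 0.6]
opening: 0.435
```

Close, lift slightly, shift and set down, then move away towards the rack for a look.

Emit:
play_rows(
  commands=[
    [[0,0,0],[0,0,0]],
    [[0,0,0],[0,0,0]],
    [[0,0,0],[0,0,0]],
    [[0,0,0.004],[0,0,0]],
    [[-0.001,0,0.004],[0,0,0]],
    [[-0.001,0,0.004],[0,0,0]],
    [[-0.001,0,0.0005],[0,0,0]],
    [[-0.001,0,-0.0005],[0,0,0]],
    [[-0.001,0,-0.0005],[0,0,0]],
  ],
  gripper=0.0,
)

```text
time_s: 14.02
position: [0.6118, 0.0706, 0.1146]
tcp_rot: [[-0.023, 0.001, 1.0], [-1.0, -0.0, -0.023], [0.0, -1.0, 0.001]]
force: [-1.1, 0.7, 6.2]
opening: 0.299
```

Emit:
play_rows(
  commands=[
    [[0,0,0],[0,0,0]],
    [[0,0,0],[0,0,0]],
    [[0,0,0.01],[0,0,0]],
    [[0,-0.02,0.06],[0,0,0]],
    [[-0.04,-0.05,0.11],[0,0,0]],
    [[-0.07,-0.06,0.13],[0,0,0]],
    [[-0.07,-0.06,0.13],[0,0,0]],
    [[-0.07,-0.06,0.13],[0,0,0]],
    [[-0.07,-0.06,0.13],[0,0,0]],
  ],
  gripper=0.038,
)

```text
time_s: 15.15
position: [0.5421, 0.0109, 0.2429]
tcp_rot: [[-0.023, -0.001, 1.0], [-1.0, 0.0, -0.023], [-0.0, -1.0, -0.001]]
force: [1.0, 0.3, -0.3]
opening: 0.434
```

```bash
cat >> h.py <<'E'
def deckrep(P,C=(.6099,.0168),deg=-1.3,bars=(((.6107,-.035),-1.3,.1045),((.6121,.069),-1.3,.1045))):
    th=np.radians(deg);R=np.array([[np.cos(th),-np.sin(th)],[np.sin(th),np.cos(th)]])
    for b in bars:
        f=fitbar(P,*b);print('   local mm',((f[0]-C)@R*1000).round(1),'dang',round(f[1]-deg,2))
E
python3 - <<'E'
from h import *
import pickle
s=read_state();print(s['time_s'],s['position'],s['tcp_rot'].round(4),s['qvel'].round(1))
c=capture('wrist');P=c['P']=world(c);c['s']=s;pickle.dump(c,open('w6.pkl','wb'))
deckrep(P)
# coarse rack from side
D=pickle.load(open('d0.pkl','rb'));Q=world(D['side'])
k=(Q[...,2]>.045)&(Q[...,2]<.15)&(abs(Q[...,0]-.42)<.12)&(abs(Q[...,1]+.31)<.12)
q=Q[k];A=np.c_[q[:,:2],np.ones(len(q))]
for i in range(8):
    f=np.linalg.lstsq(A,q[:,2],rcond=None)[0];r=abs(A@f-q[:,2]);g=r<max(.006,np.median(r)*2);A,q=A[g],q[g]
print(len(q),f,np.degrees(np.arctan(np.hypot(f[0],f[1]))),np.degrees(np.arctan2(f[1],f[0])),q.min(0),q.max(0),q.mean(0))
E
```

```text
15.15 [0.54209939 0.01094844 0.24289191] [[-2.260e-02 -9.000e-04  9.997e-01]
 [-9.997e-01  3.000e-04 -2.260e-02]
 [-3.000e-04 -1.000e+00 -9.000e-04]] [ 0.1  0.4  0.  -0.1  0.1 -0. ]
bar [ 0.6103 -0.0352] -1.32 L 0.1282 W 0.0262 z 0.1044
   local mm [  1.5 -52. ] dang -0.02
bar [0.6119 0.0689] -1.31 L 0.1298 W 0.0264 z 0.1043
   local mm [ 0.9 52.1] dang -0.01
1067 [ 0.50366389 -0.23926493 -0.19452901] 29.144322142057437 -25.410000185342255 [ 0.34268615 -0.42976672  0.05000839] [ 0.50140868 -0.23007797  0.14543032] [ 0.4209387  -0.31088385  0.09186621]
```

Emit:
play_rows(
  commands=[
    [[-0.03,-0.02,0.03],[0,0,0.15]],
    [[-0.06,-0.06,0.057],[0,0,0.33]],
    [[-0.08,-0.11,0.057],[0,0,0.51]],
    [[-0.1,-0.16,0.057],[0,0,0.69]],
    [[-0.11,-0.21,0.057],[0,0,0.87]],
    [[-0.12,-0.26,0.057],[0,0,1.05]],
    [[-0.13,-0.31,0.057],[0,0,1.134]],
    [[-0.14,-0.36,0.057],[0,0,1.134]],
    [[-0.149,-0.381,0.057],[0,0,1.134]],
    [[-0.149,-0.381,0.057],[0,0,1.134]],
  ],
)

```text
time_s: 16.45
position: [0.3922, -0.371, 0.2997]
tcp_rot: [[0.895, -0.001, 0.446], [-0.446, 0.002, 0.895], [-0.002, -1.0, 0.001]]
force: [0.2, 0.7, -0.8]
opening: 0.437
```

Emit:
play_rows(
  commands=[
    [[0,0,0],[0,0,0]],
    [[0,0,0],[0,0,0]],
    [[0,0,0],[0,0,0]],
    [[0,0,0],[0,0,0]],
  ],
)

```text
time_s: 16.95
position: [0.3929, -0.3698, 0.3009]
tcp_rot: [[0.896, 0.0, 0.443], [-0.443, -0.0, 0.896], [0.0, -1.0, -0.0]]
force: [0.8, 0.1, 0.3]
opening: 0.434
```

```bash
cat >> h.py <<'E'
def plane(q,n=12,tol=.003):
    for i in range(n):
        m=q.mean(0);v=np.linalg.svd(q-m,full_matrices=False)[2][2];r=abs((q-m)@v);q=q[r<max(tol,np.percentile(r,90))] if r.max()>tol else q
    return m,v*np.sign(v[2]),q
E
python3 - <<'E'
from h import *
import pickle
s=read_state();print(s['time_s'],s['position'],s['tcp_rot'].round(4),s['joint_positions'].round(1))
c=capture('wrist');P=c['P']=world(c);c['s']=s;pickle.dump(c,open('w7.pkl','wb'));save('w7.png',c['frame'])
k=(P[...,2]>.035)&(P[...,2]<.17)&(abs(P[...,0]-.42)<.13)&(abs(P[...,1]+.31)<.13)
m,v,q=plane(P[k]);print(m,v,len(q),np.degrees(np.arccos(v[2])),np.degrees(np.arctan2(-v[1],-v[0])))
E
```

```text
16.95 [ 0.39290241 -0.36982029  0.30094504] [[ 8.965e-01  2.000e-04  4.431e-01]
 [-4.431e-01 -2.000e-04  8.965e-01]
 [ 3.000e-04 -1.000e+00 -1.000e-04]] [-55.1  20.1  90.6   0.   69.3 -28.8]
[ 0.43280125 -0.32365879  0.10019246] [-0.27260896  0.13060737  0.95321879] 4441 17.594669621377605 -25.599152635472436
```

View pics/w7.png

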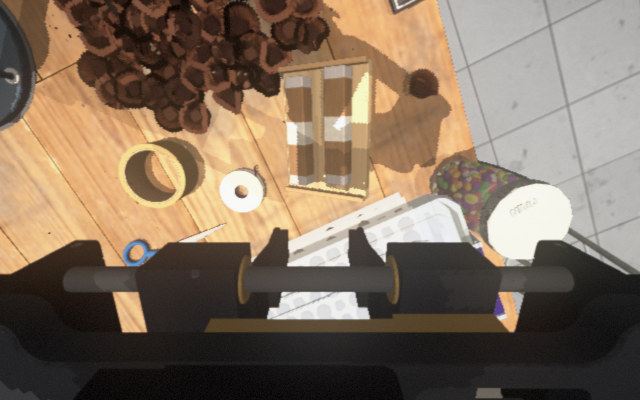

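```bash
cat > r.py <<'E'
from h import *
import pickle
c=pickle.load(open('w7.pkl','rb'));P=c['P'];s=c['s']
for nm,(u0,u1,v0,v1) in dict(lo=(291,309,80,182),up=(328,350,70,182)).items():
    q=P[v0:v1,u0:u1].reshape(-1,3);q=q[np.isfinite(q[:,0])&(q[:,2]>.03)]
    m,n,g=plane(q,tol=.002)
    print(nm,m.round(4),n.round(4),len(g),'tilt',np.degrees(np.arccos(n[2])).round(2),'yaw',np.degrees(np.arctan2(-n[1],-n[0])).round(2))
    # in-plane rectangle using points within 2.5 mm of plane in wider window
    w=P[v0-25:v1+25,u0-12:u1+12].reshape(-1,3);w=w[np.isfinite(w[:,0])];w=w[abs((w-m)@n)<.003]
    ex=np.array([-n[0],-n[1],0]);ex/=np.linalg.norm(ex);ey=np.cross([0,0,1],ex);ex=np.cross(ey,n)
    L=np.c_[(w-m)@ex,(w-m)@ey]
    r=cv2.minAreaRect((L*1000).astype(np.float32));
    x=L[:,0];E=[(x[abs(L[:,1]-t)<.003].min(),x[abs(L[:,1]-t)<.003].max()) for t in np.arange(-.05,.051,.01) if (abs(L[:,1]-t)<.003).sum()>3]
    y=L[:,1];F=[(y[abs(x-t)<.002].min(),y[abs(x-t)<.002].max()) for t in(-.006,0,.006)]
    print(' rect',r,'\n  x',np.array(E).round(4).tolist(),'\n  y',np.array(F).round(4).tolist())
    cx=np.median(np.mean(E,1));cy=np.mean(F);ctr=m+ex*cx+ey*cy
    print(' top centre',ctr.round(4),'ex',ex.round(4),'ey',ey.round(4),'slope',np.polyfit(np.arange(len(E))*.01,np.mean(E,1),1)[0].round(4))
E
python3 r.py
```

```text
lo [ 0.3948 -0.3113  0.0887] [-0.4527  0.2097  0.8666] 1434 tilt 29.93 yaw -24.85
 rect ((-2.959096908569336, 0.5910186767578125), (27.561058044433594, 129.2873992919922), 0.34270942211151123) 
  x [[-0.0159, 0.0102], [-0.0152, 0.0104], [-0.0159, 0.0103], [-0.015, 0.0103], [-0.0162, 0.0106], [-0.015, 0.0106], [-0.0164, 0.0105], [-0.0158, 0.0105], [-0.0165, 0.0104], [-0.0161, 0.0104], [-0.0164, 0.0105]] 
  y [[-0.0633, 0.0643], [-0.0637, 0.0651], [-0.063, 0.0645]]
 top centre [ 0.3928 -0.3096  0.0873] ex [ 0.7864 -0.3642  0.4989] ey [ 0.4203  0.9074 -0.    ] slope -0.0038
up [ 0.4394 -0.3225  0.117 ] [-0.4578  0.2113  0.8636] 1911 tilt 30.28 yaw -24.78
 rect ((-2.600693702697754, -2.152191162109375), (27.389379501342773, 130.1009979248047), 0.19941365718841553) 
  x [[-0.0142, 0.0113], [-0.0161, 0.0106], [-0.0159, 0.0107], [-0.0157, 0.0111], [-0.015, 0.0108], [-0.0162, 0.0108], [-0.0163, 0.011], [-0.0159, 0.0108], [-0.0155, 0.0107], [-0.0156, 0.0107], [-0.015, 0.0108]] 
  y [[-0.0671, 0.0627], [-0.0663, 0.0629], [-0.0672, 0.0622]]
 top centre [ 0.4366 -0.3235  0.1158] ex [ 0.7841 -0.362   0.5042] ey [ 0.4191  0.9079 -0.    ] slope -0.0022
```

```bash
cat > t.py <<'E'
from h import *
from scipy.spatial.transform import Rotation as Ro
def rackR(yaw=-25,tilt=32):
    y,t=np.radians(yaw),np.radians(tilt)
    n=np.array([-np.sin(t)*np.cos(y),-np.sin(t)*np.sin(y),np.cos(t)]);x=np.array([np.cos(t)*np.cos(y),np.cos(t)*np.sin(y),np.sin(t)])
    return np.c_[x,-n,np.cross(x,-n)],n
def go(pos,R):
    s=read_state();print('shift',(np.array(pos)-s['position']).round(4),'turn',Ro.from_matrix(R@s['tcp_rot'].T).as_rotvec().round(4),'at',s['position'].round(4),'j',s['joint_positions'].round(1),'t',s['time_s'])
E
python3 - <<'E'
from t import *
R,n=rackR();print(n)
go(np.array([.4366,-.3235,.1158])+.069*n,R)
E
```

```text
[-0.48026996  0.22395356  0.8480481 ]
shift [ 0.0106  0.0619 -0.1266] turn [-0.2416 -0.5032  0.0224] at [ 0.3928 -0.37    0.3009] j [-55.2  20.1  90.6   0.   69.3 -28.8] t 17.0
```

Emit:
play_rows(
  commands=[
    [[0.002,0.02,-0.01],[-0.06,-0.12,0.01]],
    [[0.006,0.04,-0.03],[-0.12,-0.25,0.012]],
    [[0.0106,0.0619,-0.05],[-0.18,-0.38,0.018]],
    [[0.0106,0.0619,-0.08],[-0.2416,-0.5032,0.0224]],
    [[0.0106,0.0619,-0.11],[-0.2416,-0.5032,0.0224]],
    [[0.0106,0.0619,-0.1266],[-0.2416,-0.5032,0.0224]],
    [[0.0106,0.0619,-0.1266],[-0.2416,-0.5032,0.0224]],
    [[0.0106,0.0619,-0.1266],[-0.2416,-0.5032,0.0224]],
    [[0.0106,0.0619,-0.1266],[-0.2416,-0.5032,0.0224]],
  ],
)

```text
time_s: 18.12
position: [0.4037, -0.3089, 0.1748]
tcp_rot: [[0.768, 0.481, 0.423], [-0.358, -0.224, 0.906], [0.531, -0.848, 0.0]]
force: [-0.7, 0.6, 0.5]
opening: 0.438
```

Run:
```python
from t import *
R,n=rackR()
go(np.array([.4366,-.3235,.1158])+.009*n,R)
```

```text
shift [ 0.0285 -0.0125 -0.0514] turn [ 0.0002  0.001  -0.    ] at [ 0.4037 -0.3089  0.1748] j [ -60.2   24.8  124.7   79.6   18.1 -109.9] t 18.125
```

Emit:
play_rows(
  commands=[
    [[0.01,-0.0044,-0.018],[0,0,0]],
    [[0.02,-0.0088,-0.036],[0,0,0]],
    [[0.0255,-0.0112,-0.046],[0,0,0]],
    [[0.0285,-0.0125,-0.0514],[0,0,0]],
    [[0.0285,-0.0125,-0.0514],[0,0,0]],
    [[0.0285,-0.0125,-0.0514],[0,0,0]],
    [[0.0285,-0.0125,-0.0514],[0,0,0]],
  ],
)

```text
time_s: 19.0
position: [0.4318, -0.3212, 0.1234]
tcp_rot: [[0.768, 0.481, 0.423], [-0.358, -0.224, 0.906], [0.531, -0.848, -0.0]]
force: [-0.4, -0.6, -0.2]
opening: 0.437
```

Emit:
play_rows(
  commands=[
    [[0,0,0],[0,0,0]],
    [[0,0,0],[0,0,0]],
    [[0,0,0],[0,0,0]],
    [[0,0,0],[0,0,0]],
  ],
  gripper=0.0,
)

```text
time_s: 19.5
position: [0.4317, -0.321, 0.1229]
tcp_rot: [[0.768, 0.48, 0.423], [-0.359, -0.224, 0.906], [0.53, -0.848, 0.0]]
force: [-0.1, 0.8, 2.6]
opening: 0.298
```

```bash
cat > g.py <<'E'
from t import *
import sys
# bar in hand: find points of bar top plane in tool frame (top = y_tool about +.008..)
s=read_state();print('op',s['opening']*.087,'F',s['force'].round(1),'pos',s['position'].round(4))
c=capture('wrist');P=world(c);save(sys.argv[1],c['frame'])
L=(P-s['position'])@s['tcp_rot']
k=(abs(L[...,0])<.02)&(abs(L[...,1]-.009)<.006)&(abs(L[...,2])<.085)
q=L[k];print(len(q),'tool z max',q[:,2].max().round(4),'z min',q[:,2].min().round(4),'y med',np.median(q[:,1]).round(4))
for t in(.02,.03,.04,.05,.06):
    w=q[abs(q[:,2]-t)<.003]
    if len(w)>3: print(t,w[:,0].min().round(4),w[:,0].max().round(4))
E
python3 g.py w8.png
```

```text
op 0.02595325944569559 F [-0.1  0.8  2.6] pos [ 0.4317 -0.321   0.1229]
7356 tool z max 0.0651 z min -0.0458 y med 0.0086
0.02 -0.013 0.013
0.03 -0.0127 0.0135
0.04 -0.0132 0.0131
0.05 -0.0128 0.0134
0.06 -0.0126 0.0126
```

Emit:
play_rows(
  commands=[
    [[-0.01,0.0047,0.018],[0,0,0]],
    [[-0.024,0.011,0.042],[0,0,0]],
    [[-0.03,0.014,0.085],[0.04,0.09,0]],
    [[-0.03,0.014,0.125],[0.1,0.21,0]],
    [[-0.02,0.014,0.14],[0.16,0.34,0]],
    [[-0.01,0.014,0.14],[0.2,0.43,0]],
    [[0,0.03,0.14],[0.236,0.506,0]],
    [[0.02,0.06,0.14],[0.236,0.506,0]],
    [[0.05,0.1,0.14],[0.236,0.506,0]],
    [[0.08,0.14,0.14],[0.236,0.506,0]],
  ],
)

```text
time_s: 20.8
position: [0.5133, -0.1797, 0.2623]
tcp_rot: [[0.906, -0.001, 0.423], [-0.423, 0.0, 0.906], [-0.001, -1.0, -0.0]]
force: [0.5, -0.5, -0.4]
opening: 0.294
```

```bash
cat >> t.py <<'E'
def flat(yaw):
    y=np.radians(yaw);x=np.array([np.cos(y),np.sin(y),0]);return np.c_[x,[0,0,-1],np.cross(x,[0,0,-1])]
E
python3 -c "
from t import *
go([.6614,.0156,.175],flat(-1.3))"
```

```text
shift [ 0.1481  0.1953 -0.0873] turn [-1.000e-04 -7.000e-04  4.141e-01] at [ 0.5133 -0.1797  0.2623] j [-31.1  23.   92.8  -0.   64.3  -6. ] t 20.8
```

Emit:
play_rows(
  commands=[
    [[0.03,0.05,0],[0,0,0.15]],
    [[0.06,0.09,0],[0,0,0.3]],
    [[0.1,0.13,0],[0,0,0.414]],
    [[0.13,0.17,-0.02],[0,0,0.414]],
    [[0.148,0.195,-0.05],[0,0,0.414]],
    [[0.148,0.195,-0.08],[0,0,0.414]],
    [[0.148,0.195,-0.087],[0,0,0.414]],
    [[0.148,0.195,-0.087],[0,0,0.414]],
    [[0.148,0.195,-0.087],[0,0,0.414]],
    [[0.148,0.195,-0.087],[0,0,0.414]],
  ],
)

```text
time_s: 22.05
position: [0.6604, 0.0135, 0.1773]
tcp_rot: [[1.0, 0.002, 0.024], [-0.024, -0.0, 1.0], [0.002, -1.0, -0.0]]
force: [0.3, -0.5, -1.2]
opening: 0.299
```

```bash
python3 -c "
from t import *
go([.6614,.0156,.1345],flat(-1.3))"
```

```text
shift [ 0.001   0.0021 -0.0428] turn [0.0002 0.0025 0.0011] at [0.6604 0.0135 0.1773] j [-8.5 37.4 80.4  0.  62.1 -7.2] t 22.05
```

Emit:
play_rows(
  commands=[
    [[0.001,0.002,-0.02],[0,0,0]],
    [[0.001,0.002,-0.034],[0,0,0]],
    [[0.001,0.002,-0.038],[0,0,0]],
    [[0.001,0.002,-0.038],[0,0,0]],
    [[0.001,0.002,-0.038],[0,0,0]],
  ],
)

```text
time_s: 22.68
position: [0.6611, 0.016, 0.138]
tcp_rot: [[1.0, 0.001, 0.023], [-0.023, 0.0, 1.0], [0.001, -1.0, 0.0]]
force: [-0.8, 0.2, -0.6]
opening: 0.298
```

```bash
python3 -c "
from t import *
go([.6614,.0156,.1340],flat(-1.3))"
```

```text
shift [ 0.0003 -0.0004 -0.004 ] turn [-0.0001  0.0006  0.0003] at [0.6611 0.016  0.138 ] j [-8.3 40.3 81.7  0.  58.  -7. ] t 22.675
```

Emit:
play_rows(
  commands=[
    [[0,0,-0.002],[0,0,0]],
    [[0,0,-0.004],[0,0,0]],
    [[0,0,-0.0042],[0,0,0]],
    [[0,0,-0.0042],[0,0,0]],
    [[0,0,-0.0042],[0,0,0]],
  ],
)

```text
time_s: 23.3
position: [0.6607, 0.016, 0.1336]
tcp_rot: [[1.0, -0.0, 0.023], [-0.023, 0.0, 1.0], [-0.0, -1.0, 0.0]]
force: [0.7, 0.5, -0.6]
opening: 0.296
```

Emit:
play_rows(
  commands=[
    [[0,0,0],[0,0,0]],
    [[0,0,0],[0,0,0]],
    [[0,0,0],[0,0,0]],
    [[0,0,0.015],[0,0,0]],
    [[-0.01,-0.02,0.06],[0,0,0]],
    [[-0.04,-0.06,0.1],[0,0,0]],
    [[-0.05,-0.073,0.115],[0,0,0]],
    [[-0.05,-0.073,0.115],[0,0,0]],
    [[-0.05,-0.073,0.115],[0,0,0]],
    [[-0.05,-0.073,0.115],[0,0,0]],
  ],
  gripper=0.038,
)

```text
time_s: 24.55
position: [0.6105, -0.0558, 0.2469]
tcp_rot: [[1.0, -0.003, 0.022], [-0.022, 0.001, 1.0], [-0.003, -1.0, 0.001]]
force: [0.5, 1.0, 0.3]
opening: 0.433
```

Run:
```python
from h import *
import pickle
s=read_state();print(s['time_s'],s['position'],s['tcp_rot'].round(4),s['qvel'].round(1))
c=capture('wrist');P=c['P']=world(c);c['s']=s;pickle.dump(c,open('w9.pkl','wb'));save('w9.png',c['frame'])
deckrep(P,bars=(((.6107,-.035),-1.3,.1045),((.6119,.0689),-1.3,.1045),((.6624,.0156),88.7,.1245)))
q=P[(abs(P[...,2]-.1245)<.006)&(abs(P[...,0]-.66)<.04)];print(q[:,:2].min(0),q[:,:2].max(0))
th=np.radians(-1.3);R=np.array([[np.cos(th),-np.sin(th)],[np.sin(th),np.cos(th)]]);C=np.array([.6099,.0168]);q=(P[...,:2]-C)@R;z=P[...,2]
k=(abs(z-.0845)<.004)&(abs(q[...,0]+.052)<.02)&(abs(q[...,1])<.03);w=q[k];E=[(u[:,0].min(),u[:,0].max()) for t in np.arange(-.025,.025,.005) for u in[w[abs(w[:,1]-t)<.0025]] if len(u)>3];print('near1',np.median(E,0).round(4))
k=(abs(z-.0645)<.004)&(abs(q[...,0]+.07)<.01)&(abs(q[...,1])<.1);w=q[k];print('deck y',w.min(0),w.max(0))
```

```text
24.55 [ 0.61049613 -0.05580024  0.24685475] [[ 0.9998 -0.0028  0.0219]
 [-0.0219  0.0013  0.9998]
 [-0.0028 -1.      0.0013]] [ 0.  -0.  -0.2 -0.1  0.  -0.1]
bar [ 0.5966 -0.0342] -1.45 L 0.1019 W 0.0257 z 0.1046
   local mm [-12.2 -51.3] dang -0.15
bar [0.5985 0.0696] -1.51 L 0.1022 W 0.0262 z 0.1046
   local mm [-12.6  52.5] dang -0.21
bar [0.661 0.016] 88.96 L 0.1287 W 0.0265 z 0.1246
   local mm [51.1  0.3] dang 90.26
[ 0.64684619 -0.0485706 ] [0.67522028 0.08053116]
near1 [-0.0647 -0.0385]
deck y [-0.07300259 -0.0771747 ] [-0.06053306  0.07794269]
```

Emit:
play_rows(
  commands=[
    [[0.02,0.03,-0.02],[0,0,-0.003]],
    [[0.0505,0.0715,-0.05],[0,0,-0.003]],
    [[0.0505,0.0715,-0.075],[0,0,-0.003]],
    [[0.0505,0.0715,-0.075],[0,0,-0.003]],
    [[0.0505,0.0715,-0.075],[0,0,-0.003]],
    [[0.0505,0.0715,-0.075],[0,0,-0.003]],
    [[0.0505,0.0715,-0.075],[0,0,-0.003]],
  ],
)

```text
time_s: 25.48
position: [0.6617, 0.014, 0.1748]
tcp_rot: [[1.0, 0.002, 0.027], [-0.027, -0.0, 1.0], [0.002, -1.0, -0.0]]
force: [-0.8, 0.2, 0.1]
opening: 0.437
```

```bash
python3 -c "
from t import *
go([.6622,.0158,.1340],flat(-1.5))"
```

```text
shift [ 0.0005  0.0018 -0.0408] turn [0.0001 0.0019 0.0005] at [0.6617 0.014  0.1748] j [-8.4 37.7 80.3  0.  61.9 -6.9] t 25.475
```

Emit:
play_rows(
  commands=[
    [[0.0008,0.0012,-0.02],[0,0,0]],
    [[0.0008,0.0012,-0.036],[0,0,0]],
    [[0.0008,0.0012,-0.0405],[0,0,0]],
    [[0.0008,0.0012,-0.0405],[0,0,0]],
    [[0.0008,0.0012,-0.0405],[0,0,0]],
    [[0.0008,0.0012,-0.0405],[0,0,0]],
  ],
)

```text
time_s: 26.22
position: [0.6624, 0.0157, 0.1336]
tcp_rot: [[1.0, 0.001, 0.026], [-0.026, -0.0, 1.0], [0.001, -1.0, 0.0]]
force: [-0.6, -0.0, 0.7]
opening: 0.436
```

Emit:
play_rows(
  commands=[
    [[0,0,0],[0,0,0]],
    [[0,0,0],[0,0,0]],
    [[0,0,0],[0,0,0]],
  ],
  gripper=0.0,
)

```text
time_s: 26.6
position: [0.662, 0.0157, 0.1333]
tcp_rot: [[1.0, -0.0, 0.026], [-0.026, 0.0, 1.0], [-0.0, -1.0, 0.0]]
force: [-0.4, -0.4, 1.0]
opening: 0.299
```

Emit:
play_rows(
  commands=[
    [[0,0,0],[0,0,0]],
    [[0,0,0],[0,0,0]],
    [[0,0,0],[0,0,0]],
    [[0,0,0.015],[0,0,0]],
    [[-0.01,-0.02,0.06],[0,0,0]],
    [[-0.04,-0.06,0.1],[0,0,0]],
    [[-0.05,-0.073,0.115],[0,0,0]],
    [[-0.05,-0.073,0.115],[0,0,0]],
    [[-0.05,-0.073,0.115],[0,0,0]],
    [[-0.05,-0.073,0.115],[0,0,0]],
  ],
  gripper=0.038,
)

```text
time_s: 27.85
position: [0.6118, -0.0561, 0.2464]
tcp_rot: [[1.0, -0.003, 0.025], [-0.025, 0.001, 1.0], [-0.003, -1.0, 0.001]]
force: [-1.0, 0.8, 0.2]
opening: 0.436
```

Run:
```python
from t import *
import pickle
s=read_state();print(s['time_s'],s['position'],s['qvel'].round(1))
c=capture('wrist');P=c['P']=world(c);c['s']=s;pickle.dump(c,open('w10.pkl','wb'));save('w10.png',c['frame'])
deckrep(P,bars=(((.6107,-.035),-1.3,.1045),((.6119,.0689),-1.3,.1045),((.6624,.0156),88.7,.1245)))
R,n=rackR()
go(np.array([.3928,-.3096,.0873])+.069*n,R)
```

```text
27.85 [ 0.61184004 -0.05611144  0.24637   ] [ 0.1  0.   0.  -0.   0.1  0. ]
bar [ 0.5971 -0.0341] -1.41 L 0.1025 W 0.0255 z 0.1047
   local mm [-11.7 -51.2] dang -0.11
bar [0.5998 0.0696] -1.03 L 0.1049 W 0.0265 z 0.1046
   local mm [-11.3  52.6] dang 0.27
bar [0.6622 0.0159] 88.48 L 0.1291 W 0.0265 z 0.1245
   local mm [52.3  0.3] dang 89.78
shift [-0.2522 -0.2379 -0.1006] turn [-0.1301 -0.5499 -0.4009] at [ 0.6118 -0.0562  0.2465] j [-15.7  29.5  83.6   0.   67.  -14.3] t 27.9
```

Emit:
play_rows(
  commands=[
    [[-0.04,-0.03,0.02],[0,0,-0.1]],
    [[-0.08,-0.07,0.02],[0,0,-0.25]],
    [[-0.12,-0.11,0.02],[0,0,-0.412]],
    [[-0.16,-0.15,0.02],[0,0,-0.412]],
    [[-0.2,-0.19,0.0],[0,0,-0.412]],
    [[-0.23,-0.23,-0.01],[0,0,-0.412]],
    [[-0.241,-0.243,-0.02],[0,0,-0.412]],
    [[-0.241,-0.243,-0.02],[0,0,-0.412]],
    [[-0.241,-0.243,-0.02],[0,0,-0.412]],
  ],
)

```text
time_s: 29.02
position: [0.3719, -0.2993, 0.228]
tcp_rot: [[0.906, 0.0, 0.423], [-0.423, 0.001, 0.906], [-0.0, -1.0, 0.001]]
force: [-0.3, 0.4, 0.4]
opening: 0.435
```

Emit:
play_rows(
  commands=[
    [[0,0,-0.01],[-0.06,-0.12,0]],
    [[0,0,-0.02],[-0.12,-0.25,0]],
    [[0,0,-0.03],[-0.18,-0.38,0]],
    [[0,0,-0.04],[-0.236,-0.506,0]],
    [[0,0,-0.05],[-0.236,-0.506,0]],
    [[0,0,-0.06],[-0.236,-0.506,0]],
    [[0,0,-0.06],[-0.236,-0.506,0]],
    [[0,0,-0.06],[-0.236,-0.506,0]],
  ],
)

```text
time_s: 30.02
position: [0.3716, -0.2989, 0.1677]
tcp_rot: [[0.768, 0.48, 0.423], [-0.361, -0.221, 0.906], [0.529, -0.849, 0.003]]
force: [0.9, -1.2, 0.3]
opening: 0.435
```

Run:
```python
from t import *
R,n=rackR()
go(np.array([.3928,-.3096,.0873])+.045*n,R)
go(np.array([.3928,-.3096,.0873])+.009*n,R)
```

```text
shift [-0.0004 -0.0006 -0.0422] turn [-0.0034  0.0003  0.0005] at [ 0.3716 -0.2989  0.1677] j [ -64.3   24.8  129.2   89.    19.7 -123.7] t 30.025
shift [ 0.0169 -0.0086 -0.0727] turn [-0.0034  0.0003  0.0005] at [ 0.3716 -0.2989  0.1677] j [ -64.3   24.8  129.2   89.    19.7 -123.7] t 30.025
```

Emit:
play_rows(
  commands=[
    [[0,-0.0005,-0.02],[-0.003,0,0]],
    [[0,-0.0005,-0.042],[-0.003,0,0]],
    [[0,-0.0005,-0.042],[-0.003,0,0]],
    [[0.0085,-0.0045,-0.057],[-0.003,0,0]],
    [[0.0135,-0.007,-0.066],[-0.003,0,0]],
    [[0.0169,-0.0086,-0.0725],[-0.003,0,0]],
    [[0.0169,-0.0086,-0.0725],[-0.003,0,0]],
    [[0.0169,-0.0086,-0.0725],[-0.003,0,0]],
    [[0.0169,-0.0086,-0.0725],[-0.003,0,0]],
  ],
)

```text
time_s: 31.15
position: [0.3878, -0.3088, 0.096]
tcp_rot: [[0.768, 0.48, 0.424], [-0.358, -0.227, 0.906], [0.531, -0.847, -0.002]]
force: [0.7, -0.4, 0.4]
opening: 0.434
```

Emit:
play_rows(
  commands=[
    [[0,0,0],[0,0,0]],
    [[0,0,0],[0,0,0]],
    [[0,0,0],[0,0,0]],
    [[0,0,0],[0,0,0]],
  ],
  gripper=0.0,
)

```text
time_s: 31.65
position: [0.3876, -0.3088, 0.0955]
tcp_rot: [[0.768, 0.48, 0.424], [-0.359, -0.226, 0.906], [0.53, -0.848, -0.002]]
force: [-1.6, 0.1, 2.3]
opening: 0.294
```

```bash
python3 g.py w11.png
```

```text
op 0.025612797184474796 F [-1.6  0.1  2.3] pos [ 0.3876 -0.3088  0.0955]
7469 tool z max 0.0665 z min -0.0473 y med 0.0093
0.02 -0.0131 0.0131
0.03 -0.0128 0.0134
0.04 -0.0132 0.0132
0.05 -0.0129 0.0135
0.06 -0.0127 0.0132
```

Emit:
play_rows(
  commands=[
    [[-0.01,0.0047,0.018],[0,0,0]],
    [[-0.022,0.01,0.039],[0,0,0]],
    [[-0.022,0.01,0.09],[0.02,0.04,0]],
    [[-0.022,0.012,0.14],[0.06,0.13,0]],
    [[-0.015,0.014,0.165],[0.12,0.25,0]],
    [[-0.01,0.02,0.165],[0.18,0.38,0]],
    [[0,0.03,0.165],[0.236,0.506,0]],
    [[0.02,0.06,0.165],[0.236,0.506,0]],
    [[0.05,0.1,0.165],[0.236,0.506,0]],
    [[0.07,0.15,0.165],[0.236,0.506,0]],
  ],
)

```text
time_s: 32.95
position: [0.4457, -0.1884, 0.2561]
tcp_rot: [[0.91, 0.148, 0.388], [-0.394, 0.013, 0.919], [0.131, -0.989, 0.07]]
force: [0.5, -0.3, -0.5]
opening: 0.294
```

```bash
python3 -c "
from t import *
go([.5584,.0166,.175],flat(-1.4))"
```

```text
shift [ 0.1127  0.205  -0.0811] turn [-0.0413  0.1443  0.3788] at [ 0.4457 -0.1884  0.2561] j [-39.8  16.1 106.2   7.7  51.9 -21.1] t 32.95
```

Emit:
play_rows(
  commands=[
    [[0.02,0.04,0],[-0.01,0.04,0.1]],
    [[0.04,0.08,0],[-0.02,0.08,0.2]],
    [[0.07,0.12,0],[-0.04,0.14,0.3]],
    [[0.1,0.17,-0.02],[-0.0413,0.1443,0.3788]],
    [[0.1127,0.205,-0.04],[-0.0413,0.1443,0.3788]],
    [[0.1127,0.205,-0.07],[-0.0413,0.1443,0.3788]],
    [[0.1127,0.205,-0.08],[-0.0413,0.1443,0.3788]],
    [[0.1127,0.205,-0.08],[-0.0413,0.1443,0.3788]],
    [[0.1127,0.205,-0.08],[-0.0413,0.1443,0.3788]],
  ],
)

```text
time_s: 34.08
position: [0.5588, 0.0161, 0.1763]
tcp_rot: [[1.0, 0.004, 0.022], [-0.022, 0.003, 1.0], [0.004, -1.0, 0.003]]
force: [-0.6, -0.6, -0.8]
opening: 0.293
```

```bash
python3 -c "
from t import *
go([.5584,.0166,.139],flat(-1.4))"
```

```text
shift [-0.0004  0.0005 -0.0373] turn [-0.0028  0.0039 -0.002 ] at [0.5588 0.0161 0.1763] j [-9.9 30.5 95.8  0.2 53.5 -8.8] t 34.075
```

Emit:
play_rows(
  commands=[
    [[-0.0004,0.0005,-0.02],[-0.0028,0.0039,-0.002]],
    [[-0.0004,0.0005,-0.034],[-0.0028,0.0039,-0.002]],
    [[-0.0004,0.0005,-0.0365],[-0.0028,0.0039,-0.002]],
    [[-0.0004,0.0005,-0.0365],[-0.0028,0.0039,-0.002]],
    [[-0.0004,0.0005,-0.0365],[-0.0028,0.0039,-0.002]],
  ],
)

```text
time_s: 34.7
position: [0.5582, 0.0172, 0.1394]
tcp_rot: [[1.0, -0.0, 0.023], [-0.023, 0.0, 1.0], [-0.0, -1.0, 0.0]]
force: [0.2, 0.5, -0.6]
opening: 0.296
```

```bash
python3 -c "
from t import *
go([.5584,.0166,.1345],flat(-1.4))"
```

```text
shift [ 0.0002 -0.0006 -0.0049] turn [-0.0001 -0.0005 -0.001 ] at [0.5582 0.0172 0.1394] j [-9.7 33.8 97.3  0.  49.  -8.4] t 34.7
```

Emit:
play_rows(
  commands=[
    [[0.0002,-0.0006,-0.002],[0,0,0]],
    [[0.0002,-0.0006,-0.0045],[0,0,0]],
    [[0.0002,-0.0006,-0.005],[0,0,0]],
    [[0.0002,-0.0006,-0.005],[0,0,0]],
    [[0.0002,-0.0006,-0.005],[0,0,0]],
  ],
)

```text
time_s: 35.33
position: [0.558, 0.0167, 0.1339]
tcp_rot: [[1.0, -0.002, 0.023], [-0.023, 0.0, 1.0], [-0.002, -1.0, 0.0]]
force: [-0.8, -0.2, 0.2]
opening: 0.293
```

Emit:
play_rows(
  commands=[
    [[0,0,0],[0,0,0]],
    [[0,0,0],[0,0,0]],
    [[0,0,0],[0,0,0]],
    [[0,0,0.015],[0,0,0]],
    [[0.01,-0.02,0.06],[0,0,0]],
    [[0.04,-0.06,0.1],[0,0,0]],
    [[0.052,-0.073,0.115],[0,0,0]],
    [[0.052,-0.073,0.115],[0,0,0]],
    [[0.052,-0.073,0.115],[0,0,0]],
    [[0.052,-0.073,0.115],[0,0,0]],
  ],
  gripper=0.038,
)

```text
time_s: 36.58
position: [0.6084, -0.0551, 0.2476]
tcp_rot: [[1.0, -0.005, 0.022], [-0.022, 0.001, 1.0], [-0.005, -1.0, 0.001]]
force: [-0.5, 0.1, -0.9]
opening: 0.435
```

Run:
```python
from t import *
import pickle
s=read_state();print(s['time_s'],s['position'],s['qvel'].round(1))
c=capture('wrist');P=c['P']=world(c);c['s']=s;pickle.dump(c,open('w12.pkl','wb'));save('w12.png',c['frame'])
deckrep(P,bars=(((.5584,.018),88.7,.1245),((.6624,.0156),88.7,.1245)))
th=np.radians(-1.3);R=np.array([[np.cos(th),-np.sin(th)],[np.sin(th),np.cos(th)]]);q=(P[...,:2]-[.6099,.0168])@R;z=P[...,2]
for sg in(-1,1):
    k=(abs(z-.1045)<.004)&(abs(q[...,0])<.03)&(abs(q[...,1]-sg*.052)<.017);print('layer2 y',(np.percentile(q[k][:,1],[.5,99.5])*1000).round(1))
k=(abs(z-.0645)<.003)&(abs(q[...,0])<.08)&(abs(q[...,1])<.09);print('deck',q[k].min(0),q[k].max(0))
q=P[(P[...,2]>.09)&(P[...,2]<.116)&(abs(P[...,0]-.612)<.03)&(abs(P[...,1]-.126)<.03)];print('knob',len(q),q[:,:2].min(0) if len(q) else 0,q[:,:2].max(0) if len(q) else 0)
go([.6124,.1246,.175],flat(-1.3))
```

```text
36.575 [ 0.60841728 -0.05506689  0.24758911] [ 0.1  0.1 -0.4 -0.1 -0.2  0. ]
bar [0.5589 0.018 ] 88.68 L 0.1294 W 0.0264 z 0.1246
   local mm [-51.    0.1] dang 89.98
bar [0.6624 0.0157] 88.44 L 0.1291 W 0.0264 z 0.1246
   local mm [52.5  0.1] dang 89.74
layer2 y [-64.5 -38.4]
layer2 y [39.3 65.5]
deck [-0.04775669 -0.0763831 ] [0.04958283 0.08975011]
knob 110 [0.60386257 0.11320526] [0.62148539 0.11787283]
shift [ 0.0037  0.1798 -0.0727] turn [-0.0013 -0.0046 -0.0004] at [ 0.6087 -0.0552  0.2477] j [-15.6  29.2  83.9  -0.   67.1 -14.4] t 36.625
```

View pics/w12.png

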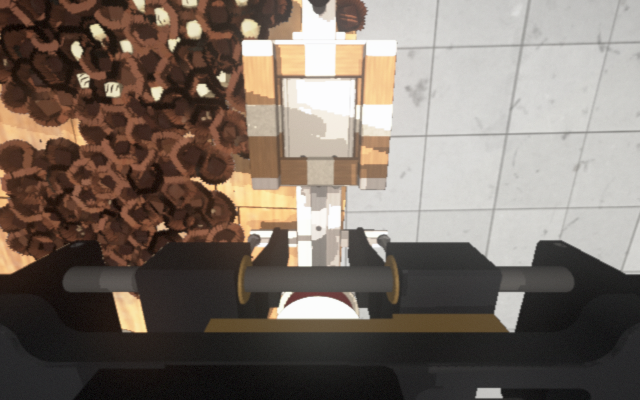

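Emit:
play_rows(
  commands=[
    [[0.0037,0.05,-0.01],[0,0,0]],
    [[0.0037,0.1,-0.03],[0,0,0]],
    [[0.0037,0.15,-0.05],[0,0,0]],
    [[0.0037,0.18,-0.06],[0,0,0]],
    [[0.0037,0.18,-0.07],[0,0,0]],
    [[0.0037,0.18,-0.07],[0,0,0]],
    [[0.0037,0.18,-0.07],[0,0,0]],
    [[0.0037,0.18,-0.07],[0,0,0]],
  ],
)

```text
time_s: 37.62
position: [0.6142, 0.1226, 0.1794]
tcp_rot: [[1.0, -0.001, 0.025], [-0.025, 0.0, 1.0], [-0.001, -1.0, 0.0]]
force: [0.3, 0.2, 0.1]
opening: 0.434
```

Run:
```python
from t import *
go([.6124,.1246,.104],flat(-1.3))
c=capture('wrist');P=world(c)
q=P[(P[...,2]>.095)&(P[...,2]<.116)&(abs(P[...,0]-.612)<.016)&(abs(P[...,1]-.126)<.03)];print('knob',len(q),q.min(0) if len(q) else 0,q.max(0) if len(q) else 0)
```

```text
shift [-0.0018  0.002  -0.0754] turn [-0.0002 -0.0005  0.0022] at [0.6142 0.1226 0.1794] j [ 1.1 34.9 85.5  0.  59.6  2.5] t 37.625
knob 658 [0.60106088 0.11539495 0.09611552] [0.62403133 0.1374679  0.11220462]
```

Emit:
play_rows(
  commands=[
    [[-0.0017,0.0028,-0.03],[0,0,0]],
    [[-0.0017,0.0028,-0.055],[0,0,0]],
    [[-0.0017,0.0028,-0.075],[0,0,0]],
    [[-0.0017,0.0028,-0.075],[0,0,0]],
    [[-0.0017,0.0028,-0.075],[0,0,0]],
    [[-0.0017,0.0028,-0.075],[0,0,0]],
  ],
)

```text
time_s: 38.42
position: [0.6129, 0.1264, 0.1051]
tcp_rot: [[1.0, 0.001, 0.023], [-0.023, 0.0, 1.0], [0.001, -1.0, 0.0]]
force: [-0.4, 0.2, -0.4]
opening: 0.43
```

Emit:
play_rows(
  commands=[
    [[0,0,0],[0,0,0]],
    [[0,0,0],[0,0,0]],
    [[0,0,0],[0,0,0]],
    [[0,0,0],[0,0,0]],
  ],
  gripper=0.0,
)

```text
time_s: 38.92
position: [0.6121, 0.1266, 0.1041]
tcp_rot: [[1.0, -0.001, 0.023], [-0.023, 0.0, 1.0], [-0.001, -1.0, 0.0]]
force: [-1.1, 0.5, 2.3]
opening: 0.254
```

Emit:
play_rows(
  commands=[
    [[0,-0.002,0],[0,0,0]],
    [[-0.0001,-0.005,0],[0,0,0]],
    [[-0.0002,-0.01,0],[0,0,0]],
    [[-0.0004,-0.016,0],[0,0,0]],
    [[-0.0005,-0.022,0],[0,0,0]],
    [[-0.0006,-0.028,0],[0,0,0]],
    [[-0.0008,-0.034,0],[0,0,0]],
    [[-0.0009,-0.04,0],[0,0,0]],
    [[-0.001,-0.046,0],[0,0,0]],
    [[-0.0012,-0.052,0],[0,0,0]],
  ],
)

```text
time_s: 40.17
position: [0.6109, 0.0738, 0.1041]
tcp_rot: [[1.0, -0.001, 0.024], [-0.024, 0.0, 1.0], [-0.001, -1.0, 0.0]]
force: [-1.1, 1.2, 5.2]
opening: 0.255
```

Run:
```python
from t import *
s=read_state();print(s['time_s'],s['position'],s['force'],s['opening']*87)
c=capture('wrist');save('w13.png',c['frame'])
```

```text
40.175 [0.61086368 0.07384323 0.10411197] [-1.10085643  1.18060355  5.23374729] 22.168194191411537
```

View pics/w13.png

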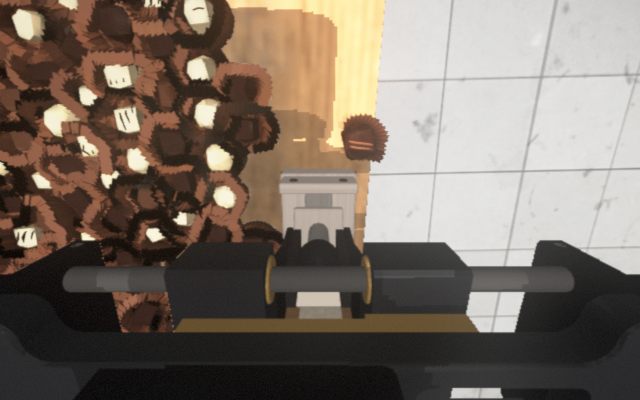

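Emit:
play_rows(
  commands=[
    [[-0.0001,-0.005,0],[0,0,0]],
    [[-0.0003,-0.012,0],[0,0,0]],
    [[-0.0005,-0.02,0],[0,0,0]],
    [[-0.0006,-0.028,0],[0,0,0]],
    [[-0.0008,-0.036,0],[0,0,0]],
    [[-0.001,-0.044,0],[0,0,0]],
    [[-0.0012,-0.052,0],[0,0,0]],
    [[-0.0014,-0.06,0],[0,0,0]],
    [[-0.0015,-0.067,0],[0,0,0]],
    [[-0.0017,-0.073,0],[0,0,0]],
  ],
)

```text
time_s: 41.48
position: [0.6091, 0.0007, 0.1041]
tcp_rot: [[1.0, -0.001, 0.024], [-0.024, 0.0, 1.0], [-0.001, -1.0, 0.0]]
force: [-0.4, 1.3, 5.4]
opening: 0.248
```

Emit:
play_rows(
  commands=[
    [[-0.0001,-0.006,0],[0,0,0]],
    [[-0.0003,-0.012,0],[0,0,0]],
    [[-0.0004,-0.018,0],[0,0,0]],
    [[-0.0005,-0.023,0],[0,0,0]],
    [[-0.0006,-0.028,0],[0,0,0]],
    [[-0.0007,-0.031,0],[0,0,0]],
    [[-0.0008,-0.033,0],[0,0,0]],
    [[-0.0008,-0.034,0],[0,0,0]],
    [[-0.0008,-0.034,0],[0,0,0]],
    [[-0.0008,-0.034,0],[0,0,0]],
  ],
)

```text
time_s: 42.72
position: [0.6084, -0.0334, 0.1041]
tcp_rot: [[1.0, -0.001, 0.023], [-0.023, -0.0, 1.0], [-0.001, -1.0, -0.0]]
force: [-0.9, 0.5, 5.3]
opening: 0.245
```

Run:
```python
from t import *
s=read_state();print(s['time_s'],s['position'],s['force'],s['moment'],s['opening']*87)
```

```text
42.725 [ 0.60836514 -0.03339373  0.10407969] [-0.89089583  0.45270646  5.289099  ] [ 0.01868678  0.14274034 -0.00232808] 21.32948399843956
```

Emit:
play_rows(
  commands=[
    [[0,-0.001,0],[0,0,0]],
    [[0,-0.002,0],[0,0,0]],
    [[0,-0.002,0],[0,0,0]],
    [[0,-0.002,0],[0,0,0]],
  ],
)

```text
time_s: 43.22
position: [0.6083, -0.0353, 0.1041]
tcp_rot: [[1.0, -0.001, 0.024], [-0.024, -0.0, 1.0], [-0.001, -1.0, -0.0]]
force: [-1.4, 0.3, 4.6]
opening: 0.251
```

Run:
```python
from t import *
import pickle
s=read_state();print(s['time_s'],s['position'],s['force'],s['opening']*87)
c=capture('scene');save('s14.png',c['frame']);pickle.dump(c,open('s14.pkl','wb'))
Q=pickle.load(open('d0.pkl','rb'))
c2=capture('side');save('side14.png',c2['frame']);P=world(c2);P0=world(Q['side'])
pickle.dump(c2,open('side14.pkl','wb'))
# deck far edge / knob shift via side camera
for n,p in(('0',P0),('1',P)):
    k=(p[...,2]>.122)&(p[...,2]<.128)&(abs(p[...,0]-.61)<.08);q=p[k&(p[...,1]>-.3)&(p[...,1]<.1)];print(n,len(q),q.min(0) if len(q) else '',q.max(0) if len(q) else '')
```

```text
43.225 [ 0.60831494 -0.03531502  0.10406949] [-1.44835703  0.34791989  4.60552883] 21.824170406585406
0 0  
1 59 [ 0.53972203 -0.20785887  0.12200779] [ 0.63194335 -0.02181238  0.12781051]
```

Emit:
play_rows(
  commands=[
    [[0,0,0],[0,0,0]],
    [[0,0,0],[0,0,0]],
    [[0,0,0.01],[0,0,0]],
    [[0,0,0.05],[0,0,0]],
    [[0,-0.002,0.075],[0,0,0]],
    [[0,-0.002,0.075],[0,0,0]],
    [[0,-0.002,0.075],[0,0,0]],
    [[0,-0.002,0.075],[0,0,0]],
  ],
  gripper=0.04,
)

```text
time_s: 44.32
position: [0.6073, -0.0363, 0.1774]
tcp_rot: [[1.0, -0.005, 0.023], [-0.023, 0.001, 1.0], [-0.005, -1.0, 0.001]]
force: [0.3, -0.5, -0.5]
opening: 0.462
```

Run:
```python
from t import *
import pickle
s=read_state();print(s['time_s'],s['position'],s['force'],s['opening']*87)
c=capture('wrist');P=world(c);c['s']=s;pickle.dump(c,open('w15.pkl','wb'))
q=P[(P[...,2]>.095)&(P[...,2]<.116)&(abs(P[...,0]-.609)<.016)&(abs(P[...,1]+.035)<.03)];print('knob',len(q),q.min(0) if len(q) else 0,q.max(0) if len(q) else 0)
save('w15.png',c['frame'])
```

```text
44.325 [ 0.60732164 -0.03628005  0.17740088] [ 0.3182003  -0.51077428 -0.50703117] 40.223238106875634
knob 669 [ 0.59735187 -0.0462396   0.09636518] [ 0.620178   -0.02427872  0.11275502]
```

View pics/w15.png

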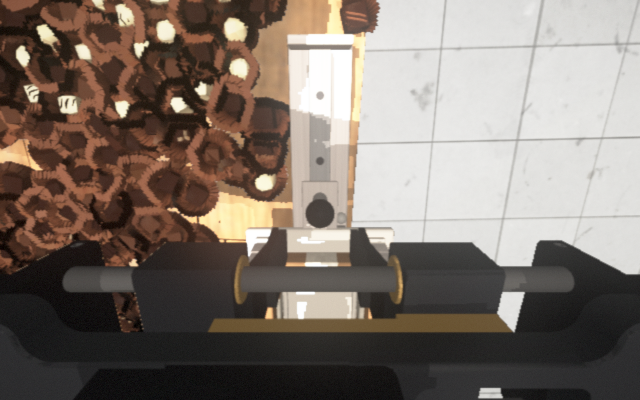

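Emit:
play_rows(
  commands=[
    [[0.0012,0.0005,-0.03],[0,0,0]],
    [[0.0012,0.0005,-0.06],[0,0,0]],
    [[0.0012,0.0005,-0.073],[0,0,0]],
    [[0.0012,0.0005,-0.073],[0,0,0]],
    [[0.0012,0.0005,-0.073],[0,0,0]],
  ],
)

```text
time_s: 45.0
position: [0.6102, -0.0362, 0.1066]
tcp_rot: [[1.0, -0.0, 0.023], [-0.023, -0.0, 1.0], [-0.0, -1.0, -0.0]]
force: [-0.4, -0.4, 1.3]
opening: 0.458
```

Emit:
play_rows(
  commands=[
    [[0,0,0],[0,0,0]],
    [[0,0,0],[0,0,0]],
    [[0,0,0],[0,0,0]],
  ],
  gripper=0.0,
)

```text
time_s: 45.38
position: [0.6084, -0.036, 0.1064]
tcp_rot: [[1.0, -0.004, 0.023], [-0.023, 0.0, 1.0], [-0.004, -1.0, 0.0]]
force: [-3.6, -0.4, 5.7]
opening: 0.255
```

Emit:
play_rows(
  commands=[
    [[0,-0.001,0],[0,0,0]],
    [[0,-0.002,0],[0,0,0]],
    [[0,-0.002,0],[0,0,0]],
  ],
)

```text
time_s: 45.75
position: [0.6083, -0.0362, 0.1064]
tcp_rot: [[1.0, -0.004, 0.024], [-0.024, 0.003, 1.0], [-0.004, -1.0, 0.003]]
force: [-2.8, 4.5, 6.5]
opening: 0.256
```

Emit:
play_rows(
  commands=[
    [[0,-0.001,0],[0,0,0]],
    [[0,-0.002,0],[0,0,0]],
    [[0,-0.002,0],[0,0,0]],
  ],
)

```text
time_s: 46.12
position: [0.6083, -0.0364, 0.1064]
tcp_rot: [[1.0, -0.004, 0.025], [-0.025, 0.006, 1.0], [-0.004, -1.0, 0.006]]
force: [-2.7, 9.3, 6.6]
opening: 0.254
```

Emit:
play_rows(
  commands=[
    [[0,0.002,0],[0,0,0]],
    [[0,0.004,0],[0,0,0]],
    [[0,0.004,0],[0,0,0]],
    [[0,0.004,0],[0,0,0]],
  ],
)

```text
time_s: 46.62
position: [0.6084, -0.0355, 0.1064]
tcp_rot: [[1.0, -0.004, 0.023], [-0.023, 0.001, 1.0], [-0.004, -1.0, 0.001]]
force: [-3.4, 0.3, 6.3]
opening: 0.254
```

Emit:
play_rows(
  commands=[
    [[0,0.0005,0],[0,0,0]],
    [[0,0.001,0],[0,0,0]],
    [[0,0.001,0],[0,0,0]],
    [[0,0.001,0],[0,0,0]],
  ],
)

```text
time_s: 47.12
position: [0.6084, -0.0351, 0.1064]
tcp_rot: [[1.0, -0.004, 0.023], [-0.023, 0.0, 1.0], [-0.004, -1.0, 0.0]]
force: [-3.5, -1.3, 5.5]
opening: 0.252
```

Emit:
play_rows(
  commands=[
    [[0,0,0],[0,0,0]],
    [[0,0,0],[0,0,0]],
    [[0,0,0.01],[0,0,0]],
    [[0,0,0.05],[0,0,0]],
    [[0,0,0.1],[0,0,0]],
    [[0,0,0.15],[0,0,0]],
    [[0,-0.04,0.2],[0,0,0]],
    [[0,-0.1,0.225],[0,0,0]],
    [[0,-0.15,0.225],[0,0,0]],
    [[0,-0.185,0.225],[0,0,0]],
  ],
  gripper=0.04,
)

```text
time_s: 48.38
position: [0.6096, -0.2226, 0.3324]
tcp_rot: [[1.0, 0.001, 0.025], [-0.025, -0.001, 1.0], [0.001, -1.0, -0.001]]
force: [0.6, -0.2, -1.1]
opening: 0.463
```

Emit:
play_rows(
  commands=[
    [[0,0,0],[0,0,0]],
    [[0,0,0],[0,0,0]],
    [[0,0,0],[0,0,0]],
  ],
)

```text
time_s: 48.75
position: [0.6095, -0.2186, 0.331]
tcp_rot: [[1.0, -0.002, 0.022], [-0.022, 0.001, 1.0], [-0.002, -1.0, 0.001]]
force: [0.1, -0.3, 0.2]
opening: 0.462
```

Run:
```python
from t import *
import pickle
s=read_state();print(s['time_s'],s['position'],s['qvel'].round(1))
c=capture('wrist');P=world(c);c['s']=s;c['P']=P;pickle.dump(c,open('w16.pkl','wb'))
save('w16.png',cv2.resize(c['frame'][0:250,200:440],None,fx=2.4,fy=2.4,interpolation=cv2.INTER_CUBIC))
q=P[(P[...,2]>.095)&(P[...,2]<.116)&(abs(P[...,0]-.609)<.016)&(abs(P[...,1]+.035)<.03)];print('knob',len(q),q.min(0) if len(q) else 0,q.max(0) if len(q) else 0)
C=np.array([.6099-.0036,.0168-.160]);th=np.radians(-1.3);R=np.array([[np.cos(th),-np.sin(th)],[np.sin(th),np.cos(th)]]);q=(P[...,:2]-C)@R*1000;z=P[...,2]
for nm,zz in(('L3',.1247),('L2',.1047),('deck',.0645)):
    k=(abs(z-zz)<.004)&(abs(q[...,0])<95)&(abs(q[...,1])<90);w=q[k]
    print(nm,len(w),'xy 0.5-99.5%',np.percentile(w,[.5,99.5],axis=0).round(1).tolist())
for sg in(-1,1):
    k=(abs(z-.1247)<.004)&(abs(q[...,0]-sg*52)<18)&(abs(q[...,1])<72);w=q[k]
    E=np.array([(t,u.min(),u.max()) for t in range(-60,61,5) for u in[w[abs(w[:,1]-t)<2.5][:,0]] if len(u)>3]);print(sg,np.median(E,0).round(1),'y',w[:,1].min().round(1),w[:,1].max().round(1))
```

```text
48.75 [ 0.60953076 -0.21855459  0.3309544 ] [ 0.1  0.1  0.  -0.2 -0.1 -0.1]
knob 401 [ 0.59692796 -0.04775367  0.0961451 ] [ 0.61989364 -0.0242333   0.11248555]
L3 4146 xy 0.5-99.5% [[-64.4, -64.6], [65.3, 63.2]]
L2 1606 xy 0.5-99.5% [[-38.4, 20.9], [39.4, 64.6]]
deck 1438 xy 0.5-99.5% [[-68.7, -76.7], [68.4, 89.2]]
-1 [  0.  -64.5 -38.8] y -65.0 63.4
1 [ 0.  40.2 65.2] y -64.8 63.5
```

View pics/w16.png

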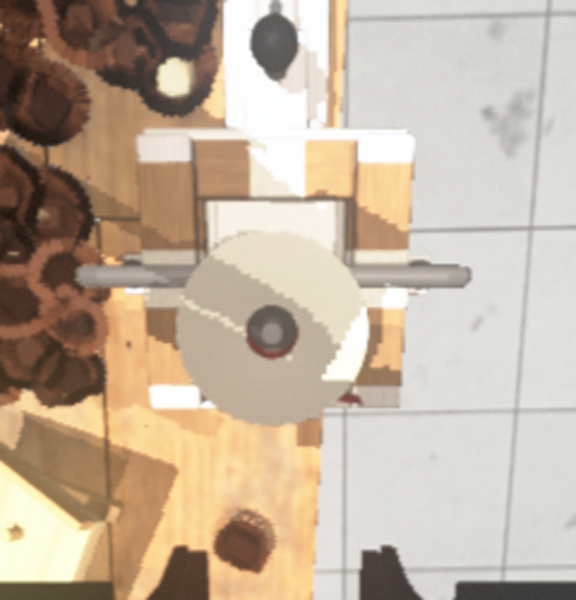

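```bash
python3 -c "
from rig import *
print(hand_in())"
```

```text
the job is handed in; nothing more can be done
None
```

The tower is finished and the carrier is at the ribbon station, handed in at about 49 s. I picked the loose table bar for the second layer and the two rack bars for the third. I then gripped the carrier knob and slid the carrier about 160 mm, until it met its end stop.

**Tower:** After the slide, the third layer measured about -64.5 to +65.2 mm across and about 128–129 mm along the rail, against 130 mm nominal. Before the slide, every bar I measured was within about 2 mm of its place. The second bar and the first third-layer bar each had to be re-gripped and moved 1–2 mm to get there.

**Carrier:** The knob's travel measured about 161–162 mm and the tower's position gives about 160.7 mm, against 160 mm nominal and 2 mm calibration. A test push of up to 9 N did not move it. I then eased it back slightly. There is no direct reading of the click, so "clicked home" is inferred from the stop and these positions.

I did not touch the half-length bar, the ribbon roll or the jar. The gripper was clear of everything when I handed in.

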